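# Go-gauge two hub plates and sort them

### The arm

A 7-joint arm with a two-finger parallel gripper is mounted at the origin on the work surface. World frame = base frame: x ahead of the robot, y to its left, z up, the work surface at z = 0. Lengths are in m, angles in degrees, forces in N, time in s.
With the tool pointing down it reaches from about 0.425 to 0.875 m from the base axis. Payload 4.7 kg.
Tool frame: the origin (TCP) lies at the very end of the fingers, on their centre line; the grasp point (between the pads) lies 19 mm behind it (pinch_z is the distance from the TCP to the grasp point, in m); z points along the fingers, y is the direction in which the jaws open and shut (so a half turn about z gives the same grasp; the last joint's range is limited). The gripper opens to 87 mm and grips with 3 to 60 N. Pads are 19 mm wide; open, the fingers measure 117 mm over their backs; the gripper's body (75 mm by 190 mm) begins 51 mm behind the grasp point.
Start: joints at [73.86, 18.392, -4.016, 83.108, 1.295, 78.541, -3.26], TCP at [0.189, -0.622, 0.223] pointing down, gripper open.
Joint ranges: [-163.93, 163.93], [-17.29, 119.83], [-79.2, 71.16], [3.27, 140.29], [-89.18, 269.18], [5.43, 117.66], [-154.24, 154.24]. Speed limits (degrees/s): [147.25, 147.25, 180, 180, 180, 180, 180].

### API

Orientations are given as [roll, pitch, yaw] about the fixed x, y, z axes, in that order (R = Rz(yaw) Ry(pitch) Rx(roll)).
In Python, from cell import get_obs, read_camera, camera_params, sign_off, pinch_z gives the robot as it stands.
- The arm moves only by the shell command python3 -m handwheel 'ROWS' [FORCE]. ROWS is JSON, a list of rows, each a list of 5 numbers: the finger opening in m, from 0 to 0.087, then the shift along the tool's x, y, z in m, then the turn about the tool's z in rad. In form: [[jaw, tx, ty, tz, twist], ...]. A call has 1 to 20 rows; each row is the pose to reach, as a shift and turn from the pose commanded when the call began, along the tool's axes at that moment; what a row does not reach only later rows make up. A row lasts 1/10 s, in which the tool goes at most 50 mm and 8.59 degrees, less where a joint would pass 70% of its speed; a pose out of reach is approached as far as the arm can. A call with a gripper value outside its range is refused whole. The fingers move at their own pace and stop on an object; FORCE is the grip in N (left out, the last holds). Time passes only in rows, so rows that repeat a pose let the fingers close. It gives the time, the measured TCP pose, the force and the opening at its end, in the units of the state.
- get_obs(): the state, without advancing time (a new reading comes with each control period).
- read_camera(name): name is "scene" or "top" or "wrist"; returns the picture (384x512x3 uint8, blue, green, red); there is no depth.
- camera_params(name): a dict with "camera_matrix" (3x3 intrinsics, pixels), "k1" (the pictures are not rectified: a ray, as slopes to the right and down, at radius r is drawn at 1 + k1 r^2 times it, then the intrinsics apply), "R" (3x3) and "t" (3): a world point X has camera coordinates R X + t. Camera axes: x right, y down, z forward; pixel columns grow to the right and rows downward; lengths in m; the calibration is good to about 2 mm. A picture is of the moment at which its call begins: read the wrist's pose just before it. camera_params takes no time and is no camera call; for the wrist camera it gives the pose at the moment of the call.
- sign_off(): hands the job in, once; it reports no verdict.
The state is a dict: "time_s": time; "qpos": joint angles; "joint_velocities": joint speeds; "effort": joint torques, N m; "tool_pos": TCP position; "tool_rot": TCP orientation; "force": force on the tool from outside, world axes, zero at the start; "wrist_torque": the same for the moment, N m; "grip_width": finger opening in m.
Only numpy, scipy, OpenCV 4.12 (cv2) and the standard library are available. Lean on these libraries where they do the work, as an engineer would, in place of code of your own. Each camera call takes 0.05 s, during which the arm holds its last target.

### The job

Take the yellow-handled plug gauge and try it in the bore of the left-hand hub plate on the sloped stand, then in the right-hand one (left and right as seen from the robot), pushing it in as far as it goes without forcing it. Put the gauge back in its white holder, then lay the plate that the gauge passes right through flat in the green tray and the plate that stops it flat in the red tray, both with the brass screws still facing up. Do not disturb the other things on the bench.

Things in the scene. Friction and masses are not known exactly. Their poses are not given: they have to be found in the camera images.
- stand: blue sloped stand fixed to the bench, 190 mm wide along its y. Origin under its centre on the bench; x points away from the robot, y to the robot's left. Its face slopes 30 deg, rising away from the robot: the direction out of it is (-0.5, 0, 0.866) in the stand's axes. It carries two nests, open at the sides, nothing above them, at y = +60 mm (left) and -60 mm (right).
- nest_left (a point): centre of the left nest, at rail-top level, where the underside centre of a plate rests (62 mm above the bench); axes as the stand's. A nest is two rails 12 mm high whose outer sides are 20 mm either side of the bore axis (the plate overhangs by 5 mm), and a 36 mm wide stop bar at the downhill edge, its top 6 mm below the plate's upper face. 12 mm of free depth below the bore.
- nest_right (a point): the same point of the right nest
- plate_a_center (a point): One bare grey steel hub plate, 50 x 50 x 14 mm, about 220 g, one bore through its middle, small flush brass screws at the corners of its upper face. Point at its centre: on the bore axis, 7 mm from either face. z is the bore axis, out of the upper face; x, y along the sides. Nested, z leans 30 deg toward the robot side. Grasp it across the two sides that face along the stand's y (50 mm).
- plate_b_center (a point): Other bare grey steel hub plate, 50 x 50 x 14 mm, about 220 g, one bore through its middle, small flush brass screws at the corners of its upper face. Point at its centre: on the bore axis, 7 mm from either face. z is the bore axis, out of the upper face; x, y along the sides. Nested, z leans 30 deg toward the robot side. Grasp it across the two sides that face along the stand's y (50 mm).
- gauge_center (a point): plug gauge, 100 mm long, about 140 g: steel plug 20 mm diameter, 20 mm long; steel collar 30 mm diameter, 5 mm thick; round yellow handle 18 mm diameter, 75 mm long. Point on the axis half-way: 50 mm from the plug's end, 25 mm above the collar. z points to the handle's end. It starts upright in the holder, collar on its top; the point is then 60 mm, the handle's end 110 mm above the bench.
- gauge_tip (a point): centre of the plug's flat end (tapered to 16.5 mm over the last 3 mm); axes as gauge_center. 10 mm above the bench when home in the holder. Fully home in a good bore (collar on the plate) it is 13 mm below the plate's centre; in the undersized bore it stops about 2 mm above the plate's centre.
- holder: white plastic block 70 x 70 mm and 30 mm high fixed to the bench, with a round hole in the middle of its top, 24 mm in diameter and 24 mm deep with a 2 mm chamfer. Origin at the centre of its underside, below the hole.
- tray_pass: green (pass) tray fixed to the bench, 126 x 126 mm outside, walls 4 mm thick and 12 mm high, floor 4 mm thick. Origin at the centre of its underside on the bench, x and y along its sides.
- tray_reject: red (reject) tray fixed to the bench, 126 x 126 mm outside, walls 4 mm thick and 12 mm high, floor 4 mm thick. Origin at the centre of its underside on the bench, x and y along its sides.
- plate_a: the plate of plate_a_center. Origin at the centre of its underside. Both bores have a 23.5 mm mouth with a 1 mm chamfer. In one plate, which can start in either nest, it goes right through at 23.5 mm; in the other it narrows to 15 mm from 5 mm below the upper face downward, so the plug stops there. Only the gauge tells which.
- plate_b: the plate of plate_b_center. Origin at the centre of its underside. Both bores have a 23.5 mm mouth with a 1 mm chamfer. In one plate, which can start in either nest, it goes right through at 23.5 mm; in the other it narrows to 15 mm from 5 mm below the upper face downward, so the plug stops there. Only the gauge tells which.
- gauge: the plug gauge; origin at the centre of the plug's end, same axes as gauge_tip
- jar: amber glass jar with white cap, 52 mm diameter, 70 mm tall; bystander. Origin at its underside's centre
- bottle: white bottle with blue cap, 52 mm diameter, 140 mm tall; bystander. Origin at its underside's centre
- spacer: flat aluminium spacer ring, 64 mm outer diameter, 10 mm high; bystander. Origin at its underside's centre
- driver: black-handled screwdriver lying on the bench; bystander, handle toward its -x
- dish: white ceramic dish, 90 mm diameter, 18 mm high; bystander. Origin at its underside's centre
- weight: brass cylinder weight, 44 mm diameter, 35 mm tall; bystander. Origin at its underside's centre
Things that resemble listed ones, but are neither listed nor needed, are in the scene too. What is shaped like the plate_a but pink is not meant.

How it is judged (in metres and radians):
On the way, in this order (a step that is already met when the one before it is completed fails the run):
1. the gauge has been pushed in as far as it goes in the bore of the left-hand plate (right through a good bore, onto the step of an undersized one) (((y of plate_a_center in the frame of stand above 0 m and (x of gauge_tip in the frame of plate_a_center between -0.004 and 0.004 m and y of gauge_tip in the frame of plate_a_center between -0.004 and 0.004 m and z of gauge_tip in the frame of plate_a_center between -0.02 and -0.006 m and angle between the z axis of gauge_tip and the z axis of plate_a_center, either way round below 0.2 rad)) or (y of plate_b_center in the frame of stand above 0 m and (x of gauge_tip in the frame of plate_b_center between -0.004 and 0.004 m and y of gauge_tip in the frame of plate_b_center between -0.004 and 0.004 m and z of gauge_tip in the frame of plate_b_center between -0.02 and 0.0045 m and angle between the z axis of gauge_tip and the z axis of plate_b_center, either way round below 0.2 rad)))), for 0.1 s.
2. then the same in the right-hand plate (((y of plate_a_center in the frame of stand below 0 m and (x of gauge_tip in the frame of plate_a_center between -0.004 and 0.004 m and y of gauge_tip in the frame of plate_a_center between -0.004 and 0.004 m and z of gauge_tip in the frame of plate_a_center between -0.02 and -0.006 m and angle between the z axis of gauge_tip and the z axis of plate_a_center, either way round below 0.2 rad)) or (y of plate_b_center in the frame of stand below 0 m and (x of gauge_tip in the frame of plate_b_center between -0.004 and 0.004 m and y of gauge_tip in the frame of plate_b_center between -0.004 and 0.004 m and z of gauge_tip in the frame of plate_b_center between -0.02 and 0.0045 m and angle between the z axis of gauge_tip and the z axis of plate_b_center, either way round below 0.2 rad)))), for 0.1 s.
3. the gauge is back upright in its holder, collar down, and let go (horizontal distance between gauge_tip and holder below 0.006 m and height (world z) of gauge_tip below 0.013 m and angle between gauge_tip's own z axis and vertical below 0.1 rad and contact force between the fingers and gauge below 0.1 N), for 0.2 s.
At the end, for the whole second after the job is handed in: The plate that the gauge passes lies in the green tray and the one that stops it in the red tray, each flat on the tray floor (within 0.1 rad, centre lower than 15 mm), screws up, at rest; the gauge stands upright in its holder (within 6 mm of the hole's axis, tip lower than 13 mm) at rest (x of plate_a_center in the frame of tray_pass between -0.04 and 0.04 m and y of plate_a_center in the frame of tray_pass between -0.04 and 0.04 m and height (world z) of each of plate_a_center, plate_b_center below 0.015 m and angle between each of plate_a_center, plate_b_center, gauge_tip's own z axis and vertical below 0.1 rad and linear speed of each of plate_a, plate_b, gauge below 0.02 m/s and x of plate_b_center in the frame of tray_reject between -0.04 and 0.04 m and y of plate_b_center in the frame of tray_reject between -0.04 and 0.04 m and horizontal distance between gauge_tip and holder below 0.006 m and height (world z) of gauge_tip below 0.013 m); the robot touches nothing.
It fails at once if the gauge is forced into a plate with more than 90 N (contact force between gauge and plate_a above 90 N or contact force between gauge and plate_b above 90 N).
It fails at once if a bystander on the bench is moved by more than 30 mm (distance of any of jar, bottle, spacer, driver, dish, weight from where it was at the start of the episode above 0.03 m).
It also fails if it takes over 72 s, if anything falls off the work surface, if the arm or the gripper's body presses on something with over 40 N, if the wrist force passes 120 N, or if a joint passes its speed limit or range.

## Working session

There is one attempt and no reset: what is moved stays moved. The work goes in short steps, Python scripts to look and compute and a shell command to move; the robot and the scene stay as the last step left them, time stands still between calls to the robot, and variables do not carry over. Pictures are saved under pics/ and viewed, and the job is handed in when it is done.

```bash
ls; mkdir -p pics; python3 - <<'E'
from cell import *
import cv2
print(get_obs(), pinch_z)
for n in("scene","top","wrist"):
    p=camera_params(n); print(n,p)
    im=read_camera(n); cv2.imwrite(f"pics/{n}0.png",im)
E
```

```text
pics
{'time_s': 0.0, 'qpos': array([73.85882112, 18.43932718, -4.01562287, 83.17452031,  1.29541295,
       78.53859569, -3.26109851]), 'joint_velocities': array([-0.0387967 , -0.04404959, -0.01721535,  0.02025797, -0.01002342,
       -0.02639139,  0.00236666]), 'effort': array([ 1.29491771e-03, -4.91288567e+01, -4.03579753e-01, -3.12533927e+01,
       -6.40462409e-02,  4.38146282e-02,  1.72934147e-04]), 'tool_pos': array([ 0.1892825 , -0.62126792,  0.22146181]), 'tool_rot': array([-1.79892820e+02,  5.99197318e-03,  1.69499963e+01]), 'force': array([ 0.50426654, -1.46232748, -0.18175099]), 'wrist_torque': array([-0.04865174, -0.0075844 ,  0.03574134]), 'grip_width': 0.08676293664813499} 0.0187
scene {'camera_matrix': array([[392.83479387,   0.        , 257.45197016],
       [  0.        , 392.83479387, 191.64574143],
       [  0.        ,   0.        ,   1.        ]]), 'k1': -0.038754096770078794, 'R': array([[-0.64529316,  0.76393041, -0.00265803],
       [ 0.60989601,  0.51307861, -0.60396788],
       [-0.46002565, -0.39135746, -0.79700423]]), 't': array([ 0.35667194, -0.30326608, 
[... 169 characters left out ...]
    ,   1.        ]]), 'k1': -0.12609077721028972, 'R': array([[ 0.00460911, -0.99993698,  0.01023714],
       [-0.98644325, -0.00622575, -0.16398464],
       [ 0.16403804, -0.00934254, -0.98640977]]), 't': array([-0.01563437,  0.58493849,  0.92871098])}
wrist {'camera_matrix': array([[319.01369217,   0.        , 256.08895495],
       [  0.        , 319.01369217, 191.42318213],
       [  0.        ,   0.        ,   1.        ]]), 'k1': 0.01804862316342153, 'R': array([[ 2.90981882e-01, -9.56728262e-01, -7.59975075e-04],
       [-9.15944378e-01, -2.78807043e-01,  2.88639099e-01],
       [-2.76361070e-01, -8.32926534e-02, -9.57437671e-01]]), 't': array([-0.64929641, -0.03551427,  0.3904919 ])}
```

View pics/scene0.png

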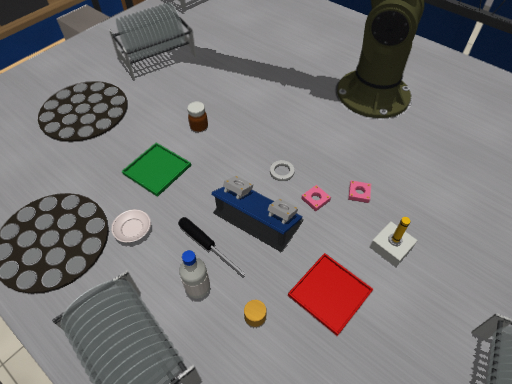

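View pics/top0.png

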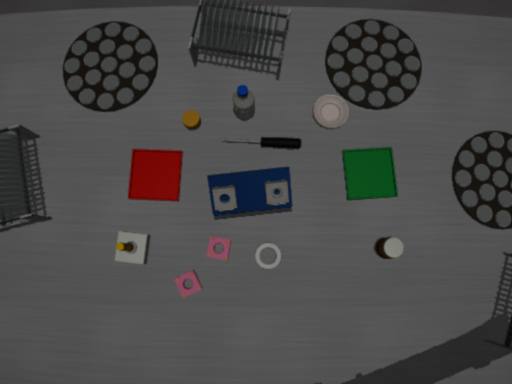

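View pics/wrist0.png

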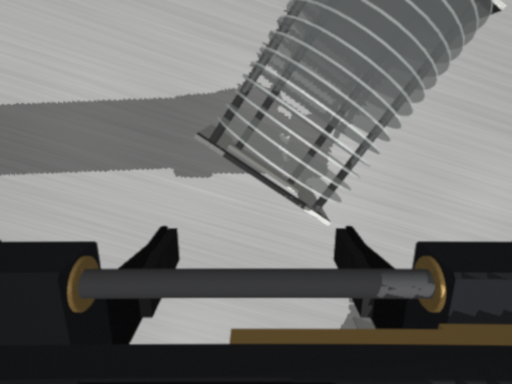

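The scene view shows the yellow handle at about (403,225) in the white holder, with the plates on the blue stand at about (238,187) and (283,210). The pink squares at (316,197) and (360,191) are decoys. In the top view the stand's plates are at about (225,198) (robot-left) and (277,192) (robot-right). The holder is at (131,247), the red tray at (156,175) and the green tray at (370,173). I'll enlarge these regions before measuring.

```bash
cat > h.py <<'E'
import numpy as np, cv2
from cell import *
def ray(n,u,v,P=None):
    p=P or camera_params(n);K=p["camera_matrix"];xd=np.array([(u-K[0,2])/K[0,0],(v-K[1,2])/K[1,1]])
    x=xd.copy()
    for _ in range(30): x=xd/(1+p["k1"]*(x@x))
    R=np.array(p["R"]);t=np.array(p["t"]);c=-R.T@t
    d=R.T@np.array([x[0],x[1],1.]);return c,d
def at(n,u,v,z,P=None):
    c,d=ray(n,u,v,P);return c+d*(z-c[2])/d[2]
def proj(n,X,P=None):
    p=P or camera_params(n);K=p["camera_matrix"];q=np.array(p["R"])@np.array(X)+np.array(p["t"])
    x=q[:2]/q[2];x=x*(1+p["k1"]*(x@x));return K[:2,:2]@x+K[:2,2]
def tri(*obs):
    A=np.zeros((3,3));b=np.zeros(3)
    for n,u,v in obs:
        c,d=ray(n,u,v);d/=np.linalg.norm(d);M=np.eye(3)-np.outer(d,d);A+=M;b+=M@c
    return np.linalg.solve(A,b)
def crop(im,x0,y0,x1,y1,s,f):
    c=cv2.resize(im[y0:y1,x0:x1],None,fx=s,fy=s,interpolation=cv2.INTER_CUBIC)
    for x in range((x0+9)//10*10,x1,10): cv2.putText(c,str(x) if x%20==0 else "|",((x-x0)*s,8),0,.33,(0,255,255),1)
    for y in range((y0+9)//10*10,y1,10): cv2.putText(c,str(y)+"-",(0,(y-y0)*s+3),0,.33,(0,255,255),1)
    cv2.imwrite(f,c)
E
python3 - <<'E'
from h import *
t=cv2.imread("pics/top0.png");s=cv2.imread("pics/scene0.png")
crop(cv2.convertScaleAbs(t,alpha=1.8),195,155,305,225,7,"pics/t_stand.png")
crop(cv2.convertScaleAbs(t,alpha=1.8),105,140,205,270,4,"pics/t_hold.png")
crop(s,200,165,310,250,7,"pics/s_stand.png")
crop(s,360,205,430,270,8,"pics/s_hold.png")
E
```

```text
(no output)
```

View pics/t_stand.png

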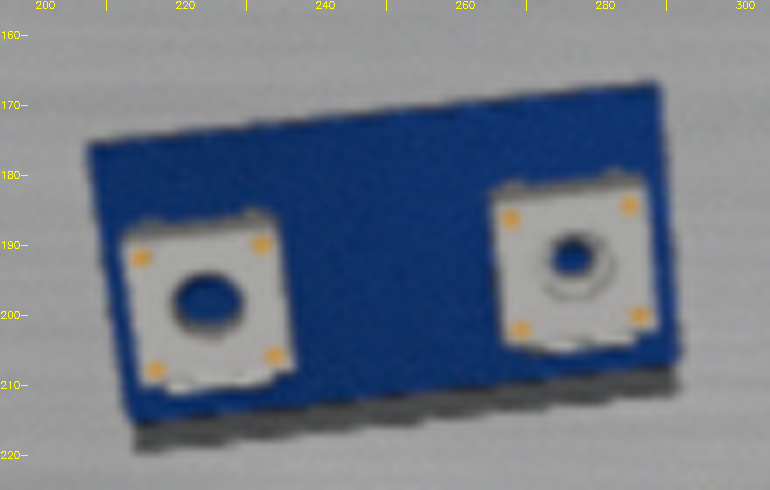

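View pics/t_hold.png

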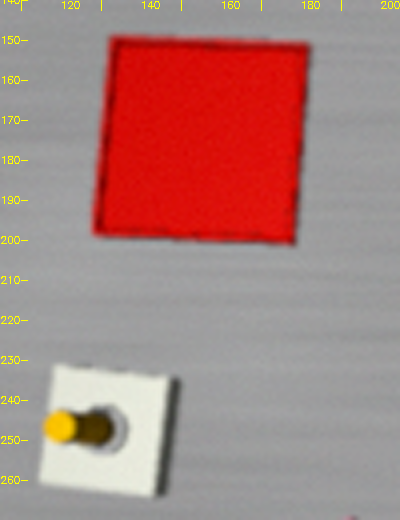

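View pics/s_stand.png

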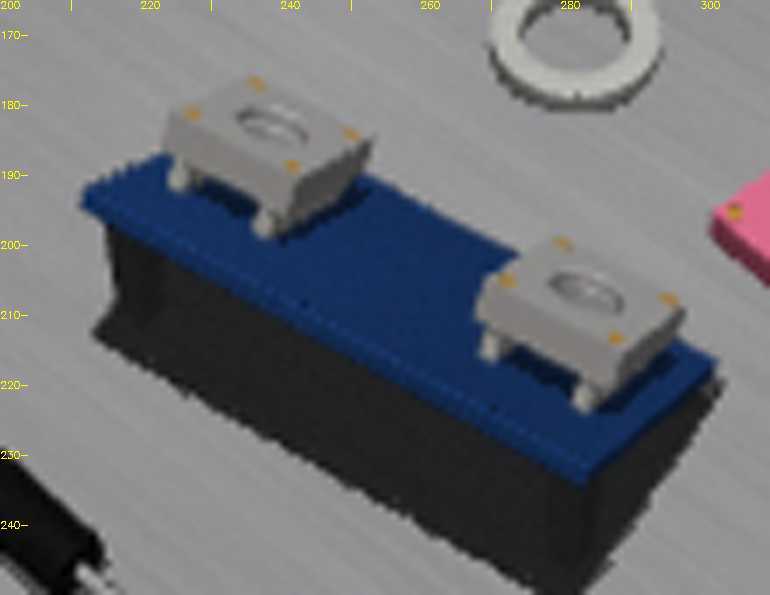

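View pics/s_hold.png

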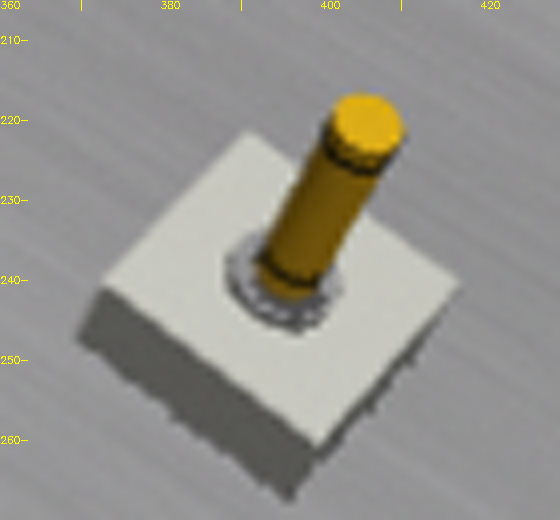

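```bash
python3 - <<'E'
from h import *
T=lambda x,y,s,x0,y0:((x+.5)/s-.5+x0,(y+.5)/s-.5+y0)
for n in("scene","top"):
    print(n,ray(n,256,192)[0].round(3))
tl=[(141,258),(262,245),(156,370),(275,356)];sl=[(616,338),(506,281),(668,299),(562,243)]
tr=[(511,219),(630,206),(521,330),(640,316)];sr=[(292,166),(193,113),(351,134),(257,84)]
C={}
for k,a,b in(("L",tl,sl),("R",tr,sr)):
    P=[]
    for p,q in zip(a,b):
        X=tri(("top",*T(*p,7,195,155)),("scene",*T(*q,7,200,165)));P.append(X)
    P=np.array(P);c=P.mean(0);C[k]=c
    ex=(P[0]+P[1]-P[2]-P[3])/2;ey=(P[0]+P[2]-P[1]-P[3])/2;n=np.cross(ex,ey);n/=np.linalg.norm(n)
    print(k,"face centre",c.round(4),"lens",np.linalg.norm(ex),np.linalg.norm(ey),"n",n.round(3),"yaw",np.degrees(np.arctan2(-ey[0],ey[1])), np.degrees(np.arctan2(ex[1],ex[0])))
d=C["L"]-C["R"];print("sep",np.linalg.norm(d),d.round(4),"yaw",np.degrees(np.arctan2(-d[0],d[1])))
# holder top corners, gauge top
g=tri(("top",*T(59,427,4,105,140)),("scene",*T(366,125,8,360,205)));print("gauge top",g)
for p,q in (((52,366),(318,444)),((178,378),(103,286)),((160,494),(250,132)),((40,481),(457,283))):
    print("hold corner",tri(("top",*T(*p,4,105,140)),("scene",*T(*q,8,360,205))))
for p in ((110,38),(309,45),(295,244),(93,234)): print("red",at("top",*T(*p,4,105,140),.012))
for p in ((343,149),(394,148),(397,198),(347,200)): print("green",at("top",*p,.012))
for nm,p,z in (("spacer",(268,256),.01),("bottle",(243,91),.14),("weight",(191,118),.035),("drv",(225,142),.01),("drv2",(298,142),.015),("jar",(394,248),.07),("pinkA",(219,248),.012),("pinkB",(188,284),.012)): print(nm,at("top",*p,z).round(3))
E
```

```text
scene [0.968 0.354 0.776]
top [ 0.425 -0.003  1.012]
L face centre [0.5553 0.078  0.0731] lens 0.03909466305127151 0.039253720161288586 n [-0.49  -0.058  0.87 ] yaw 6.916092257682678 6.128733384084314
R face centre [ 0.5692 -0.0412  0.073 ] lens 0.03882676412997095 0.03882675948298441 n [-0.496 -0.053  0.867] yaw 6.69135145742052 6.853169993391451
sep 0.12007894722929698 [-0.0138  0.1193  0.    ] yaw 6.620850618172596
gauge top [0.44349686 0.30301567 0.10692869]
hold corner [0.48138999 0.33520023 0.02850609]
hold corner [0.4741527  0.26307463 0.02252965]
hold corner [0.4056583  0.27012876 0.02633654]
hold corner [0.41288374 0.3402846  0.02815868]
red [0.68614564 0.31762882 0.012     ]
red [0.6817924  0.19184773 0.012     ]
red [0.55755066 0.19561948 0.012     ]
red [0.56269439 0.32087993 0.012     ]
green [ 0.68945878 -0.20800218  0.012     ]
green [ 0.69380395 -0.33809084  0.012     ]
green [ 0.56701464 -0.33934257  0.012     ]
green [ 0.56155116 -0.21427029  0.012     ]
spacer [ 0.426 -0.022  0.01 ]
bottle [0.787 0.037 0.14 ]
weight [0.759 0.168 0.035]
drv [0.705 0.085 0.01 ]
drv2 [ 0.705 -0.096  0.015]
jar [ 0.444 -0.308  0.07 ]
pinkA [0.444 0.094 0.012]
pinkB [0.359 0.166 0.012]
```

Checks against the spec:
- Screw faces are at 73 mm (expected 74).
- The normals lean 30°.
- The plates are 120.1 mm apart (expected 120).
- Stand yaw is about 6.7°.
- The gauge top is at 107 mm (expected 110), and the holder centre agrees with it.

The tool can't tilt, so I plan to tip the gauge about the jaw axis inside the grip, using the holder hole.

```bash
cat >> h.py <<'E'
from scipy.spatial.transform import Rotation as Ro
def rot(o=None):
    o=o or get_obs(); return Ro.from_euler("xyz",o["tool_rot"],degrees=True).as_matrix()
def go(*targets,yaw=None):
    o=get_obs();R=rot(o)
    print("t",round(o["time_s"],2),"tcp",o["tool_pos"].round(4),"rot",o["tool_rot"].round(2),"F",o["force"].round(1),"w",round(o["grip_width"],4),"q",o["qpos"].round(0))
    for X in targets: print(X,"-> shift",(R.T@(np.array(X)-o["tool_pos"])).round(4))
    if yaw is not None: print("twist",np.radians((o["tool_rot"][2]-yaw+180)%360-180).round(4))
E
python3 - <<'E'
from h import *
go((.45,-.40,.25),(.58,-.15,.25),(.58,.05,.25),(.4435,.303,.25),yaw=6.7)
E
```

```text
t 0.15 tcp [ 0.1893 -0.6214  0.2217] rot [-1.7992e+02  1.0000e-02  1.6950e+01] F [0.9 0.3 0. ] w 0.0872 q [74. 18. -4. 83.  1. 79. -3.]
(0.45, -0.4, 0.25) -> shift [ 0.3139 -0.1358 -0.0281]
(0.58, -0.15, 0.25) -> shift [ 0.5112 -0.337  -0.0278]
(0.58, 0.05, 0.25) -> shift [ 0.5695 -0.5284 -0.0276]
(0.4435, 0.303, 0.25) -> shift [ 0.5127 -0.8102 -0.0272]
twist 0.1789
```

```bash
python3 -m handwheel '[[0.05,0.314,-0.136,-0.028,0.179],[0.05,0.314,-0.136,-0.028,0.179],[0.05,0.314,-0.136,-0.028,0.179],[0.05,0.314,-0.136,-0.028,0.179],[0.05,0.314,-0.136,-0.028,0.179],[0.05,0.314,-0.136,-0.028,0.179],[0.05,0.314,-0.136,-0.028,0.179],[0.05,0.511,-0.337,-0.028,0.179],[0.05,0.511,-0.337,-0.028,0.179],[0.05,0.511,-0.337,-0.028,0.179],[0.05,0.511,-0.337,-0.028,0.179],[0.05,0.511,-0.337,-0.028,0.179],[0.05,0.511,-0.337,-0.028,0.179],[0.05,0.569,-0.528,-0.028,0.179],[0.05,0.569,-0.528,-0.028,0.179],[0.05,0.569,-0.528,-0.028,0.179],[0.05,0.569,-0.528,-0.028,0.179],[0.05,0.569,-0.528,-0.028,0.179]]' 10; python3 -c "
from h import *
go((.4435,.303,.18),yaw=6.7)"
```

```text
time_s: 1.95
tool_pos: [0.5784, 0.0597, 0.2509]
tool_rot: [-179.7, -0.0, 7.5]
force: [-0.6, -0.5, -0.3]
grip_width: 0.0502
t 1.95 tcp [0.5784 0.0597 0.2509] rot [-1.7971e+02 -4.0000e-02  7.4800e+00] F [-0.6 -0.5 -0.3] w 0.0502 q [ 20.  12. -32.  90.   6.  80. -96.]
(0.4435, 0.303, 0.18) -> shift [-0.1021 -0.2585  0.0721]
twist 0.0136
```

```bash
python3 -m handwheel '[[0.05,-0.102,-0.258,0.04,0],[0.05,-0.102,-0.258,0.04,0],[0.05,-0.102,-0.258,0.04,0],[0.05,-0.102,-0.258,0.04,0],[0.05,-0.102,-0.258,0.04,0],[0.05,-0.102,-0.258,0.04,0],[0.05,-0.102,-0.258,0.04,0],[0.05,-0.102,-0.258,0.04,0],[0.05,-0.102,-0.258,0.04,0]]'; python3 -c "
from h import *
go((.4435,.303,.18),yaw=6.7)
P=camera_params('wrist');im=read_camera('wrist');cv2.imwrite('pics/w1.png',im)
print(proj('wrist',(.4435,.303,.11),P),proj('wrist',(.4435,.303,.035),P))"
```

```text
time_s: 2.85
tool_pos: [0.4495, 0.292, 0.2104]
tool_rot: [180.0, -0.0, 6.6]
force: [0.6, 0.1, 0.0]
grip_width: 0.05
t 2.85 tcp [0.4495 0.292  0.2104] rot [179.95  -0.     6.56] F [0.6 0.1 0. ] w 0.05 q [   4.    8.  -43.   99.    6.   75. -124.]
(0.4435, 0.303, 0.18) -> shift [-0.0047 -0.0117  0.0304]
twist -0.0025
[242.18354112 195.88360655] [244.93502374 175.07960157]
```

View pics/w1.png

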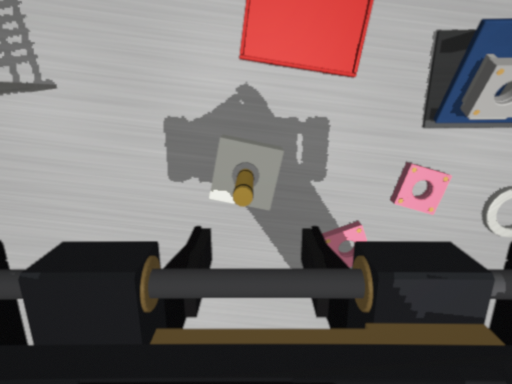

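The wrist view shows the handle end at (243,196), and my estimate predicted (242,196). I'll descend to grasp 80 mm above the tip (TCP z 0.071).

```bash
python3 -m handwheel '[[0.05,-0.005,-0.012,0.03,0],[0.05,-0.005,-0.012,0.06,0],[0.05,-0.005,-0.012,0.1,0],[0.05,-0.005,-0.012,0.12,0],[0.05,-0.005,-0.012,0.138,0],[0.05,-0.005,-0.012,0.138,0],[0.05,-0.005,-0.012,0.138,0]]'; python3 -c "
from h import *
go((.4435,.303,.071),yaw=6.7)
P=camera_params('wrist');im=read_camera('wrist');cv2.imwrite('pics/w2.png',im)"
```

```text
time_s: 3.6
tool_pos: [0.4429, 0.304, 0.0728]
tool_rot: [180.0, 0.0, 6.6]
force: [0.4, -0.4, 0.2]
grip_width: 0.0499
t 3.6 tcp [0.4429 0.304  0.0728] rot [1.7999e+02 1.0000e-02 6.5900e+00] F [ 0.4 -0.4  0.2] w 0.0499 q [   0.   17.  -42.  108.   13.   60. -131.]
(0.4435, 0.303, 0.071) -> shift [0.0005 0.0011 0.0018]
twist -0.0019
```

View pics/w2.png

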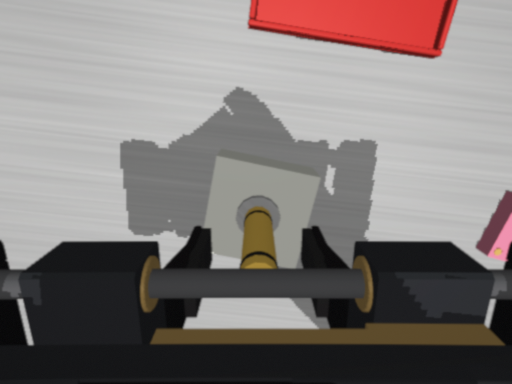

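The handle at (258,250) sits centred between the fingers. Closing lightly.

```bash
python3 -m handwheel '[[0.0,0,0.001,0.002,0],[0,0,0.001,0.002,0],[0,0,0.001,0.002,0],[0,0,0.001,0.002,0],[0,0,0.001,0.002,0],[0,0,0.001,0.002,0],[0,0,0.001,0.002,0]]' 10; python3 -m handwheel '[[0.0,0,0,-0.004,0],[0,0,0,-0.01,0],[0,0,0,-0.016,0],[0,0,0,-0.016,0],[0,0,0,-0.016,0]]' ; python3 -c "
from h import *
go((.4435,.303,.071),yaw=6.7)
P=camera_params('wrist');im=read_camera('wrist');cv2.imwrite('pics/w3.png',im)"
```

```text
time_s: 4.35
tool_pos: [0.4423, 0.3038, 0.0706]
tool_rot: [180.0, -0.0, 6.7]
force: [0.1, -0.2, 1.8]
grip_width: 0.0177
time_s: 4.85
tool_pos: [0.4424, 0.3039, 0.0868]
tool_rot: [180.0, -0.0, 6.7]
force: [-0.0, 0.7, -2.0]
grip_width: 0.0177
t 4.85 tcp [0.4424 0.3039 0.0868] rot [ 1.80e+02 -3.00e-02  6.69e+00] F [-0.   0.7 -2. ] w 0.0177 q [   0.   15.  -43.  107.   12.   62. -130.]
(0.4435, 0.303, 0.071) -> shift [0.001  0.001  0.0158]
twist -0.0002
```

View pics/w3.png

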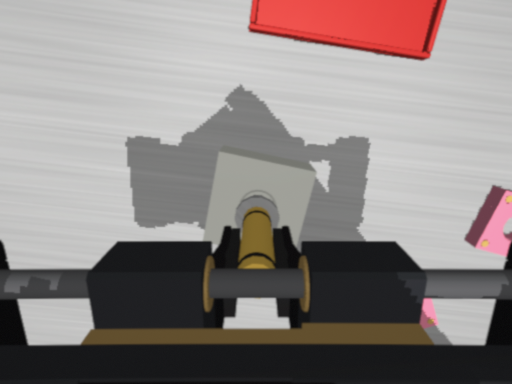

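```bash
python3 -m handwheel '[[0,-0.004,0,0,0],[0,-0.007,0,0.0003,0],[0,-0.0105,0,0.0007,0],[0,-0.014,0,0.0012,0],[0,-0.0175,0,0.002,0],[0,-0.021,0,0.0027,0],[0,-0.024,0,0.0037,0],[0,-0.0275,0,0.0048,0],[0,-0.031,0,0.006,0],[0,-0.034,0,0.0075,0],[0,-0.037,0,0.009,0],[0,-0.041,0,0.0107,0],[0,-0.041,0,0.0107,0],[0,-0.041,0,0.0107,0]]' 8; python3 -c "
from h import *
go((.4435,.303,.071),yaw=6.7)
cv2.imwrite('pics/w4.png',read_camera('wrist'))
crop(read_camera('scene'),340,140,450,270,5,'pics/s4.png')"
```

```text
time_s: 6.3
tool_pos: [0.401, 0.2989, 0.0756]
tool_rot: [180.0, 0.0, 6.7]
force: [-0.1, -0.6, -0.8]
grip_width: 0.0176
t 6.3 tcp [0.401  0.2989 0.0756] rot [1.7998e+02 5.0000e-02 6.7000e+00] F [-0.1 -0.6 -0.8] w 0.0176 q [   1.   12.  -44.  113.    9.   59. -131.]
(0.4435, 0.303, 0.071) -> shift [0.0427 0.0009 0.0045]
twist 0.0
```

View pics/w4.png

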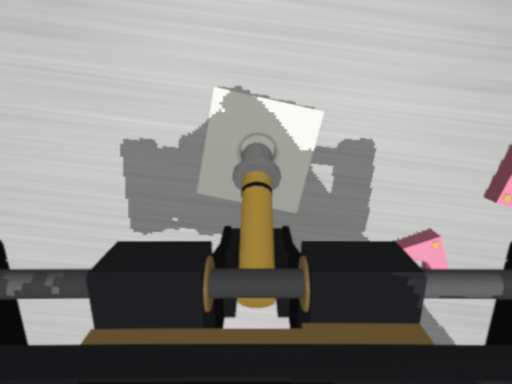

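View pics/s4.png

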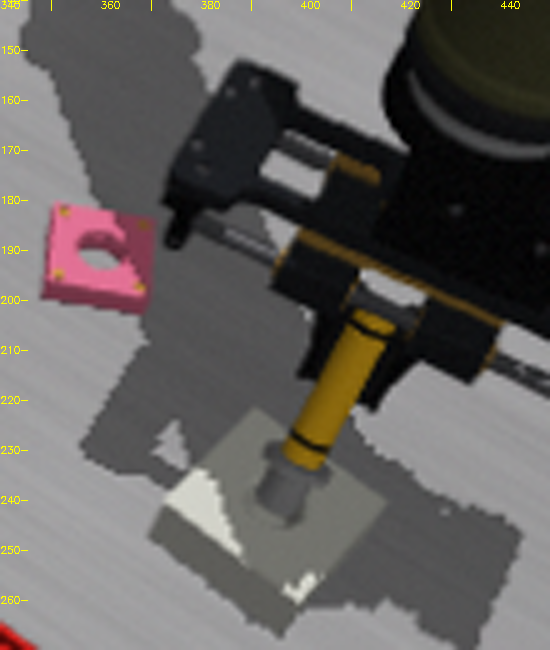

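```bash
cat >> h.py <<'E'
def gauge_pred(th,s0=.0795,ss=(0,20,25),cam="wrist",P=None,o=None,pz=.0187):
    o=o or get_obs();R=rot(o);g=o["tool_pos"]-R[:,2]*pz
    a=-np.sin(np.radians(th))*R[:,0]-np.cos(np.radians(th))*R[:,2]
    return [ (g+a*(s/1000-s0)) for s in ss]
E
python3 -c "
from h import *
for th in(24,26,28,30,32,34):
    X=gauge_pred(th,ss=(0,22.5,95)); print(th,X[0].round(4),[proj('wrist',x).round(1) for x in X[:2]],[proj('scene',x).round(1) for x in X])
crop(cv2.imread('pics/w4.png'),200,110,320,210,6,'pics/w4c.png')"
```

```text
24 [0.4333 0.3027 0.0217] [array([255.8, 165. ]), array([255.8, 185.9])] [array([396.3, 238.1]), array([400.4, 230.3]), array([414.6, 203.6])]
26 [0.4358 0.303  0.0228] [array([255.8, 161.8]), array([255.8, 183.5])] [array([396. , 238.7]), array([400.2, 230.7]), array([414.7, 203.5])]
28 [0.4382 0.3033 0.0241] [array([255.8, 158.5]), array([255.8, 181.2])] [array([395.7, 239.2]), array([400.1, 231.1]), array([414.7, 203.4])]
30 [0.4406 0.3036 0.0254] [array([255.8, 155.4]), array([255.8, 178.9])] [array([395.5, 239.7]), array([399.9, 231.4]), array([414.8, 203.4])]
32 [0.443  0.3039 0.0269] [array([255.8, 152.2]), array([255.8, 176.6])] [array([395.3, 240.1]), array([399.7, 231.7]), array([414.8, 203.3])]
34 [0.4453 0.3041 0.0284] [array([255.8, 149.1]), array([255.8, 174.4])] [array([395.1, 240.6]), array([399.6, 232. ]), array([414.8, 203.2])]
```

View pics/w4c.png

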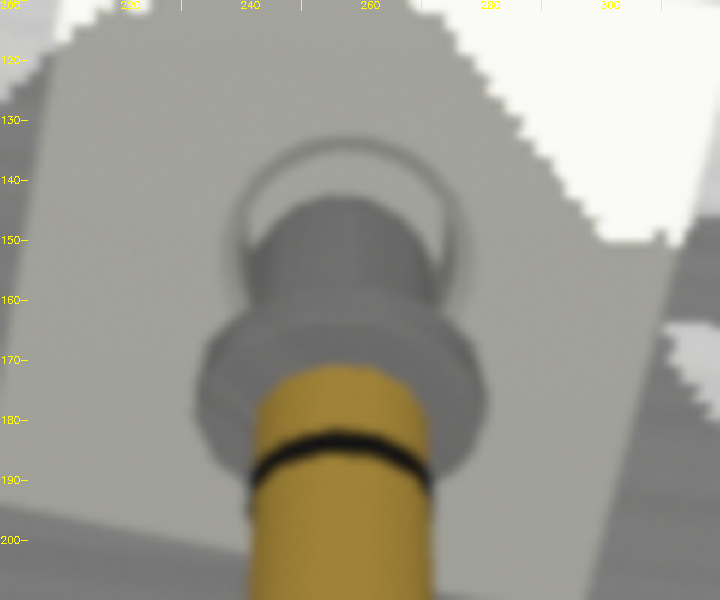

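```bash
cat >> h.py <<'E'
N=np.array([-.4966,-.0583,.866]);FL=np.array([.5553,.0780,.0736]);FR=np.array([.5692,-.0412,.0736])
def tcp_for(tip,th,s0=.0795,yaw=6.7):
    y=np.radians(yaw);x=np.array([np.cos(y),np.sin(y),0]);a=-np.sin(np.radians(th))*x+np.cos(np.radians(th))*np.array([0,0,1.])
    return tip+a*s0-np.array([0,0,.0187])
E
python3 -m handwheel '[[0,0,0,-0.03,0],[0,0,0,-0.07,0],[0,0,0,-0.1,0],[0,0,0,-0.1,0]]' 20
python3 -c "
from h import *
t=tcp_for(FL+.015*N,31); go(t+[0,0,.03],t,yaw=6.7)"
```

```text
time_s: 6.8
tool_pos: [0.4036, 0.301, 0.18]
tool_rot: [-179.8, -0.4, 6.7]
force: [0.6, 0.1, -1.4]
grip_width: 0.0173
t 6.8 tcp [0.4036 0.301  0.18  ] rot [-179.85   -0.4     6.69] F [ 0.6  0.1 -1.4] w 0.0173 q [   4.    4.  -45.  106.    3.   71. -126.]
[0.5071851  0.07234836 0.1660348 ] -> shift [0.0762 0.2392 0.0138]
[0.5071851  0.07234836 0.1360348 ] -> shift [0.076  0.2393 0.0438]
twist -0.0002
```

```bash
python3 -m handwheel '[[0,0.016,0.048,0.0,0],[0,0.032,0.096,0.0,0],[0,0.048,0.144,0.0,0],[0,0.062,0.19,0.0,0],[0,0.074,0.225,0.01,0],[0,0.076,0.239,0.02,0],[0,0.076,0.239,0.02,0],[0,0.076,0.239,0.02,0],[0,0.076,0.239,0.02,0]]' 20
python3 -c "
from h import *
t=tcp_for(FL+.015*N,31); go(t,yaw=6.7)
P=camera_params('wrist');im=read_camera('wrist');crop(im,180,60,330,260,3,'pics/w5.png')
for th in(29,31,33):
    X=gauge_pred(th,ss=(0,22.5,25));print(th,X[0].round(4),[proj('wrist',x,P).round(1) for x in X],((X[0]-FL)@N).round(4))
print('bore',proj('wrist',FL,P), [proj('wrist',FL+d,P).round(0) for d in .01175*np.array([[.993,.117,0],[-.117,.993,0]])@np.diag([1,1,1])])
cv2.imwrite('pics/w5f.png',im);crop(read_camera('scene'),230,100,380,250,4,'pics/s5.png')"
```

```text
time_s: 7.7
tool_pos: [0.5043, 0.073, 0.156]
tool_rot: [-180.0, -0.0, 6.9]
force: [0.4, 0.2, -1.4]
grip_width: 0.0177
t 7.7 tcp [0.5043 0.073  0.156 ] rot [-179.96   -0.      6.9 ] F [ 0.4  0.2 -1.4] w 0.0177 q [ 19.   6. -32. 107.   3.  68. -97.]
[0.5071851  0.07234836 0.1360348 ] -> shift [0.0028 0.001  0.0199]
twist 0.0034
29 [0.5428 0.0776 0.1054] [array([256. , 156.7]), array([256.1, 179.8]), array([256.1, 182.6])] 0.0338
31 [0.5451 0.0778 0.1068] [array([256. , 153.5]), array([256.1, 177.5]), array([256.1, 180.4])] 0.0338
33 [0.5475 0.0781 0.1083] [array([256. , 150.4]), array([256.1, 175.3]), array([256.1, 178.3])] 0.0339
bore [257.44774578 132.65313828] [array([258., 117.]), array([242., 133.])]
```

View pics/w5.png

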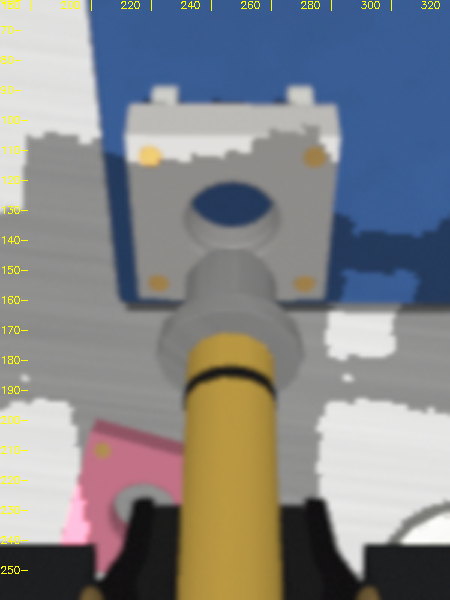

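View pics/s5.png

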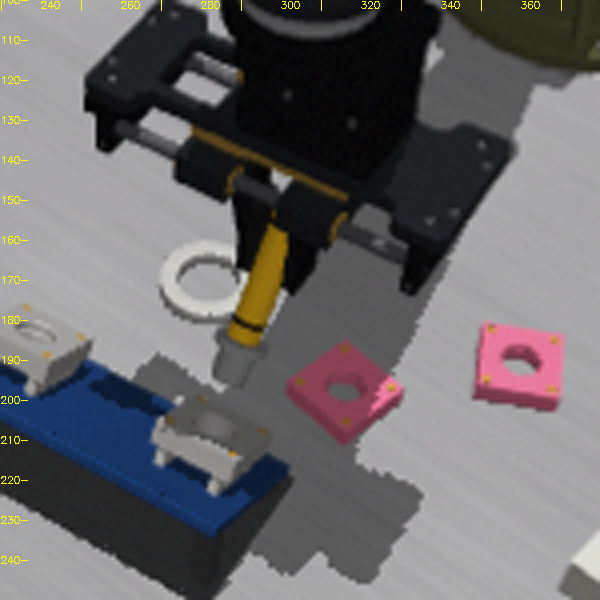

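```bash
python3 -c "
from h import *
im=read_camera('scene')
for th in(26,28,30,32,34):
    X=gauge_pred(th,ss=(0,20,25));u=[proj('scene',x) for x in X];print(th,[x.round(1) for x in u])
crop(im,275,145,315,205,10,'pics/s5c.png')"
```

```text
26 [array([288.6, 192.7]), array([291.2, 184.9]), array([291.9, 182.9])]
28 [array([288. , 193.1]), array([290.8, 185.2]), array([291.5, 183.1])]
30 [array([287.5, 193.5]), array([290.4, 185.4]), array([291.1, 183.4])]
32 [array([286.9, 193.9]), array([290. , 185.7]), array([290.7, 183.6])]
34 [array([286.4, 194.2]), array([289.6, 185.9]), array([290.4, 183.8])]
```

View pics/s5c.png

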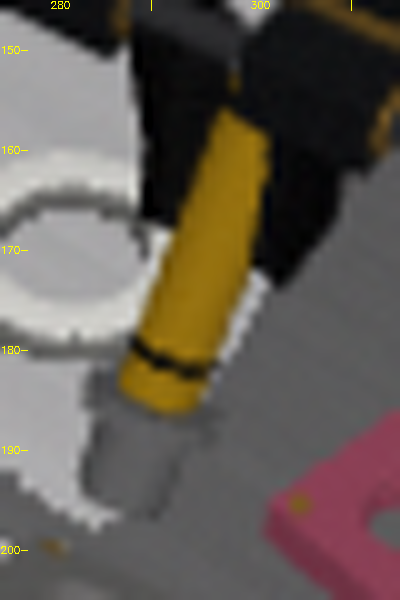

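```bash
python3 -c "
from h import *
go(tcp_for(FL+.006*N,31),tcp_for(FL-.004*N,31),tcp_for(FL-.010*N,30),yaw=6.7)"
```

```text
t 7.85 tcp [0.5047 0.0722 0.1563] rot [ 1.80e+02 -5.00e-02  6.85e+00] F [ 0.2  0.3 -0.8] w 0.0178 q [ 19.   6. -32. 107.   3.  68. -97.]
[0.5116545  0.07287306 0.1282408 ] -> shift [0.007  0.0002 0.0281]
[0.5166205  0.07345606 0.1195808 ] -> shift [0.012  0.0002 0.0368]
[0.52078747 0.07394534 0.11508902] -> shift [0.0161 0.0002 0.0412]
twist 0.0027
```

```bash
python3 -m handwheel '[[0,0.004,0,0.01,0],[0,0.006,0,0.02,0],[0,0.007,0,0.028,0],[0,0.0085,0,0.0305,0],[0,0.01,0,0.033,0],[0,0.012,0,0.0365,0],[0,0.012,0,0.0365,0]]' 14
python3 -c "
from h import *
go(yaw=6.7)
P=camera_params('wrist');im=read_camera('wrist');crop(im,190,60,330,220,4,'pics/w6.png')
crop(read_camera('scene'),255,150,325,225,7,'pics/s6.png')"
```

```text
time_s: 8.55
tool_pos: [0.5166, 0.0723, 0.1188]
tool_rot: [-180.0, 0.0, 6.7]
force: [-0.7, 0.8, -1.7]
grip_width: 0.0178
t 8.55 tcp [0.5166 0.0723 0.1188] rot [-1.7997e+02  4.0000e-02  6.7100e+00] F [-0.7  0.8 -1.7] w 0.0178 q [ 18.  10. -32. 108.   5.  64. -99.]
twist 0.0002
```

View pics/w6.png

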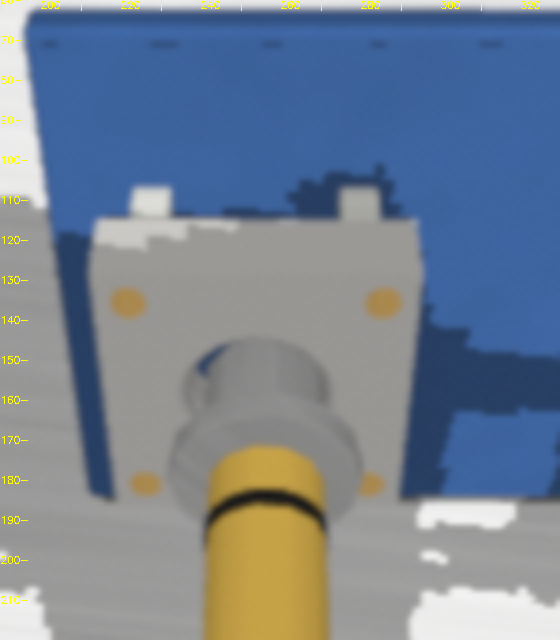

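View pics/s6.png

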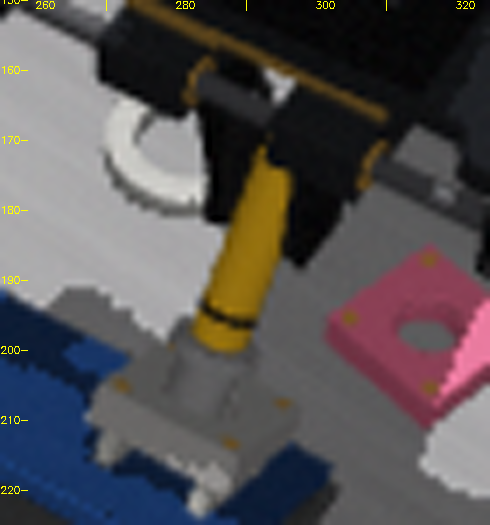

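The plug has entered the left bore's mouth, about 1.4 mm too far to the robot's right. I'll correct that and continue along the bore axis.

```bash
python3 -m handwheel '[[0,0,-0.0013,0,0],[0,0.001,-0.0013,0.0017,0],[0,0.002,-0.0013,0.0035,0],[0,0.003,-0.0013,0.0052,0],[0,0.003,-0.0013,0.0052,0]]' 14
python3 -c "
from h import *
go(yaw=6.7)"
```

```text
time_s: 9.15
tool_pos: [0.5197, 0.0735, 0.1139]
tool_rot: [180.0, 0.0, 6.7]
force: [-0.5, 0.4, -2.4]
grip_width: 0.0177
t 9.15 tcp [0.5197 0.0735 0.1139] rot [180.     0.     6.69] F [-0.5  0.4 -2.4] w 0.0177 q [ 18.  10. -32. 108.   6.  64. -99.]
twist -0.0001
```

```bash
python3 -m handwheel '[[0,0.001,0,0.0017,0],[0,0.002,0,0.0035,0],[0,0.003,0,0.0052,0],[0,0.0035,0,0.0061,0],[0,0.0035,0,0.0061,0]]' 14
python3 -m handwheel '[[0,0.0005,0,0.0009,0],[0,0.001,0,0.0017,0],[0,0.0015,0,0.0026,0],[0,0.0015,0,0.0026,0]]' 14
python3 -c "
from h import *
go(yaw=6.7)
im=read_camera('wrist');crop(im,190,60,330,220,4,'pics/w7.png')
crop(read_camera('scene'),255,150,325,225,7,'pics/s7.png')"
```

```text
time_s: 9.65
tool_pos: [0.5232, 0.074, 0.1078]
tool_rot: [-180.0, -0.0, 6.7]
force: [-0.1, 0.9, -2.3]
grip_width: 0.0179
time_s: 10.05
tool_pos: [0.5246, 0.0742, 0.1071]
tool_rot: [180.0, 0.0, 6.7]
force: [-5.4, -0.5, 10.9]
grip_width: 0.0175
t 10.05 tcp [0.5246 0.0742 0.1071] rot [1.7995e+02 1.0000e-02 6.6900e+00] F [-5.4 -0.5 10.9] w 0.0175 q [  18.   11.  -32.  107.    7.   63. -100.]
twist -0.0001
```

View pics/w7.png

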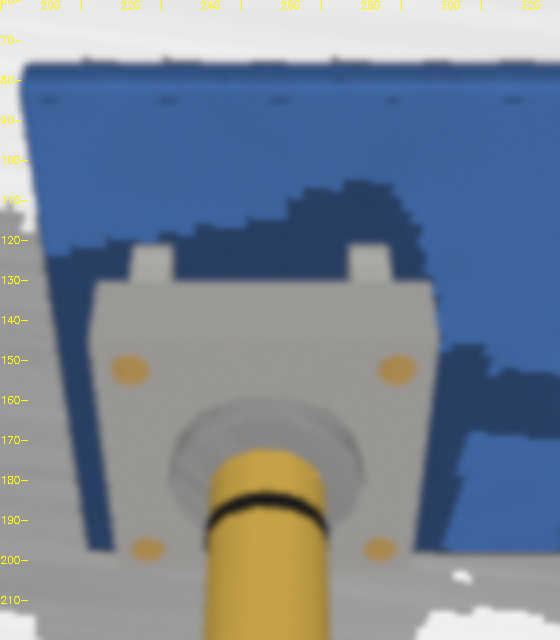

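View pics/s7.png

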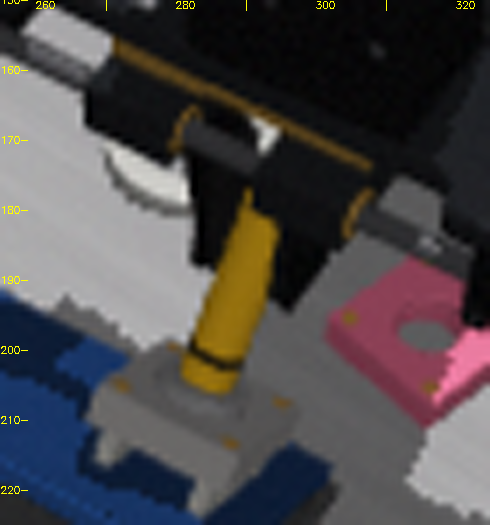

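The collar is seated on the left plate: it moved freely for the full 20 mm and then met about 12 N of axial resistance. So the left plate passes. Now I'll retract along the axis, shift 120 mm along the stand, and stop above the right bore.

```bash
python3 -m handwheel '[[0,-0.005,0,-0.0087,0],[0,-0.01,0,-0.0173,0],[0,-0.0175,0,-0.0303,0],[0,-0.0175,0.04,-0.0303,0],[0,-0.0175,0.08,-0.0303,0],[0,-0.0175,0.115,-0.0303,0],[0,-0.0175,0.12,-0.0303,0],[0,-0.0175,0.12,-0.0303,0],[0,-0.0135,0.12,-0.0234,0],[0,-0.0135,0.12,-0.0234,0]]' 14
python3 -c "
from h import *
go(np.array([.5246+.0138,.0742-.1193,.1071+.0005])+.025*N,yaw=6.7)
im=read_camera('wrist');crop(im,190,60,330,220,4,'pics/w8.png')
crop(read_camera('scene'),205,130,285,210,7,'pics/s8.png')"
```

```text
time_s: 11.15
tool_pos: [0.5249, -0.0446, 0.128]
tool_rot: [-179.9, 0.0, 6.9]
force: [-0.4, -0.4, -0.9]
grip_width: 0.0175
t 11.15 tcp [ 0.5249 -0.0446  0.128 ] rot [-1.7995e+02  4.0000e-02  6.8500e+00] F [-0.4 -0.4 -0.9] w 0.0175 q [ 26.   9. -27. 107.   4.  65. -85.]
[ 0.525985  -0.0465575  0.12925  ] -> shift [ 0.0008  0.002  -0.0012]
twist 0.0027
```

View pics/w8.png

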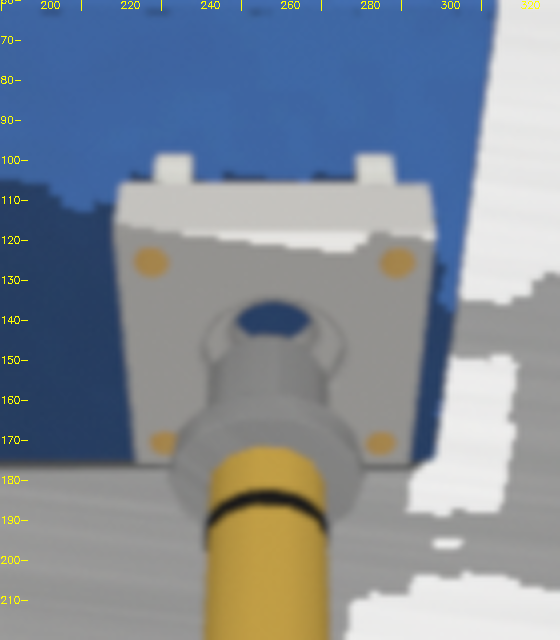

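View pics/s8.png

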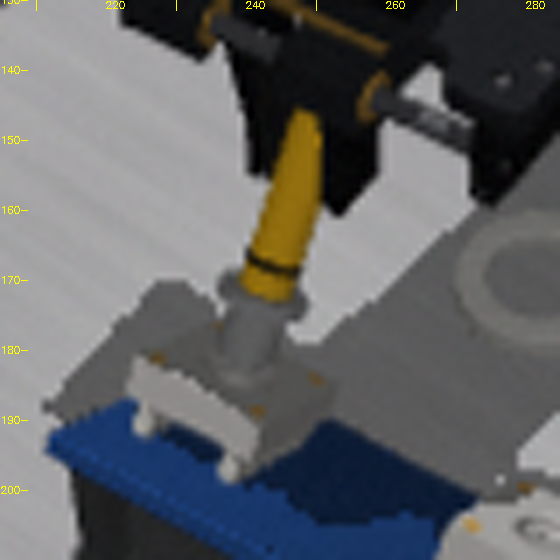

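```bash
python3 -m handwheel '[[0,0.001,0.0013,-0.0007,0],[0,0.002,0.0013,0.001,0],[0,0.003,0.0013,0.003,0],[0,0.004,0.0013,0.0047,0],[0,0.0045,0.0013,0.0058,0],[0,0.0045,0.0013,0.0058,0]]' 14
python3 -m handwheel '[[0,0.0005,0,0.0009,0],[0,0.001,0,0.0017,0],[0,0.001,0,0.0017,0]]' 14
python3 -c "
from h import *
go(np.array([.5246+.0138,.0742-.1193,.1071+.0005])+.015*N,yaw=6.7)"
```

```text
time_s: 11.85
tool_pos: [0.5295, -0.0472, 0.1227]
tool_rot: [-180.0, 0.0, 6.7]
force: [0.6, 0.9, -1.3]
grip_width: 0.0174
time_s: 12.15
tool_pos: [0.5303, -0.0469, 0.1212]
tool_rot: [-180.0, 0.1, 6.7]
force: [-2.6, 1.6, 1.1]
grip_width: 0.0171
t 12.15 tcp [ 0.5303 -0.0469  0.1212] rot [-1.7998e+02  6.0000e-02  6.7100e+00] F [-2.6  1.6  1.1] w 0.0171 q [ 26.  10. -26. 106.   5.  65. -85.]
[ 0.530951  -0.0459745  0.12059  ] -> shift [ 0.0008 -0.0009  0.0006]
twist 0.0001
```

Contact is starting near the expected step depth. A little further, then a look.

```bash
python3 -m handwheel '[[0,0.0004,-0.0005,0.0007,0],[0,0.0008,-0.0008,0.0014,0],[0,0.0008,-0.0008,0.0014,0]]' 14
python3 -c "
from h import *
go(np.array([.5246+.0138,.0742-.1193,.1071+.0005])+.015*N,yaw=6.7)
im=read_camera('wrist');crop(im,190,60,330,220,4,'pics/w9.png')
crop(read_camera('scene'),205,130,285,210,7,'pics/s9.png')"
```

```text
time_s: 12.45
tool_pos: [0.5312, -0.0463, 0.1198]
tool_rot: [180.0, 0.0, 6.7]
force: [-2.4, 0.5, 0.3]
grip_width: 0.0175
t 12.45 tcp [ 0.5312 -0.0463  0.1198] rot [1.8e+02 4.0e-02 6.7e+00] F [-2.4  0.5  0.3] w 0.0175 q [ 26.  10. -26. 106.   5.  65. -85.]
[ 0.530951  -0.0459745  0.12059  ] -> shift [-0.0002 -0.0004 -0.0008]
twist -0.0
```

View pics/w9.png

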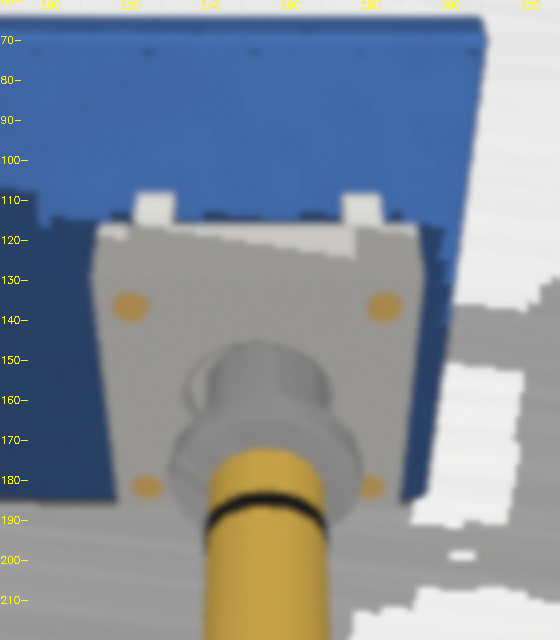

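View pics/s9.png

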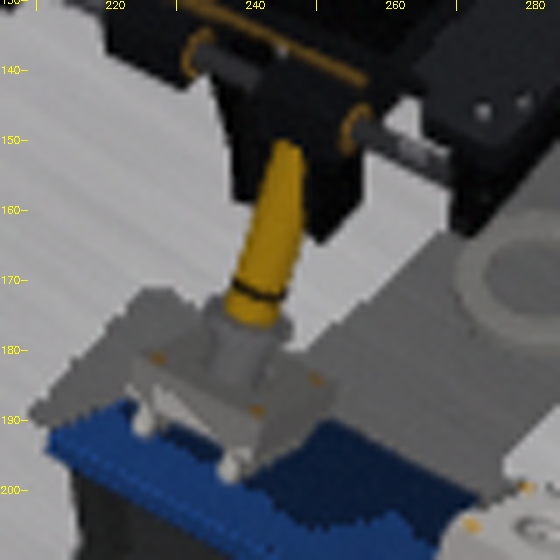

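```bash
python3 -m handwheel '[[0,0.0004,-0.0005,0.0007,0],[0,0.0008,-0.0008,0.0014,0],[0,0.0008,-0.0008,0.0014,0]]' 14
python3 -m handwheel '[[0,0.0004,0,0.0007,0],[0,0.0008,0,0.0014,0],[0,0.0008,0,0.0014,0]]' 14
python3 -c "
from h import *
h=np.array([.5246+.0138,.0742-.1193,.1071]);go(h+.015*N,yaw=6.7);print('out of home',(get_obs()['tool_pos']-h)@N)"
```

```text
time_s: 12.85
tool_pos: [0.5314, -0.046, 0.1195]
tool_rot: [179.9, 0.1, 6.7]
force: [-6.8, -0.1, 7.6]
grip_width: 0.0174
time_s: 13.15
tool_pos: [0.5314, -0.046, 0.1191]
tool_rot: [179.9, 0.2, 6.7]
force: [-12.6, -0.0, 15.7]
grip_width: 0.0178
t 13.15 tcp [ 0.5314 -0.046   0.1191] rot [179.92   0.21   6.66] F [-12.6  -0.   15.7] w 0.0178 q [ 26.  11. -26. 106.   5.  65. -86.]
[ 0.530951  -0.0459745  0.12009  ] -> shift [-0.0004 -0.0001 -0.001 ]
twist -0.0007
out of home 0.013952136327156237
```

The right plate stops the gauge: it met about 20 N of axial resistance 14 mm short of the left plate's home depth (15 mm expected). So the right plate is the reject. I'll hold, retract, and carry the gauge back over the holder.

```bash
python3 -m handwheel '[[0,0,0,0,0],[0,0,0,0,0],[0,-0.005,0,-0.0087,0],[0,-0.01,0,-0.0173,0],[0,-0.017,0,-0.03,0],[0,-0.017,0,-0.07,0],[0,-0.017,0,-0.07,0]]' 14
python3 -c "
from h import *
a=np.array([-.4966,-.0583,.866]);H=np.array([.402,.299,.0756])
go(H+.03*a+[0,0,.06],H+.03*a,yaw=6.7)"
```

```text
time_s: 13.85
tool_pos: [0.5195, -0.0477, 0.1931]
tool_rot: [179.8, -0.6, 6.7]
force: [1.6, -0.1, 0.1]
grip_width: 0.0173
t 13.85 tcp [ 0.5195 -0.0477  0.1931] rot [179.82  -0.59   6.68] F [ 1.6 -0.1  0.1] w 0.0173 q [ 28.   5. -26. 103.   2.  72. -83.]
[0.387102 0.297251 0.16158 ] -> shift [-0.0917 -0.3581  0.0294]
[0.387102 0.297251 0.10158 ] -> shift [-0.0923 -0.3582  0.0894]
twist -0.0004
```

```bash
python3 -m handwheel '[[0,-0.012,-0.046,0,0],[0,-0.024,-0.092,0,0],[0,-0.036,-0.138,0,0],[0,-0.048,-0.184,0,0],[0,-0.06,-0.23,0,0],[0,-0.072,-0.276,0.0,0],[0,-0.083,-0.32,0.01,0],[0,-0.092,-0.35,0.03,0],[0,-0.092,-0.358,0.06,0],[0,-0.092,-0.358,0.085,0],[0,-0.092,-0.358,0.085,0],[0,-0.092,-0.358,0.085,0]]' 14
python3 -c "
from h import *
a=np.array([-.4966,-.0583,.866]);H=np.array([.402,.299,.0756])
go(H+.03*a,H,yaw=6.7)
im=read_camera('wrist');crop(im,180,60,340,220,4,'pics/w10.png')
crop(read_camera('scene'),360,160,440,270,6,'pics/s10.png')
P=camera_params('wrist');print('hole',proj('wrist',(.4435,.3025,.03),P))
for th in(28,30,32):
    X=gauge_pred(th,s0=.079,ss=(0,20,25));print(th,X[0].round(4),[proj('wrist',x).round(1) for x in X],[proj('scene',x).round(1) for x in X])
"
```

```text
time_s: 15.05
tool_pos: [0.3831, 0.2974, 0.1025]
tool_rot: [-180.0, 0.0, 6.7]
force: [-0.0, 0.3, -1.1]
grip_width: 0.0175
t 15.05 tcp [0.3831 0.2974 0.1025] rot [-179.99    0.      6.68] F [-0.   0.3 -1.1] w 0.0175 q [   5.    8.  -48.  113.    7.   62. -129.]
[0.387102 0.297251 0.10158 ] -> shift [0.004  0.0006 0.001 ]
[0.402  0.299  0.0756] -> shift [0.019  0.0006 0.0269]
twist -0.0004
hole [258.89704058 122.79305993]
28 [0.4211 0.3022 0.0527] [array([255.8, 159. ]), array([255.8, 179. ]), array([255.8, 184.5])] [array([402.7, 227. ]), array([406.7, 219.5]), array([407.7, 217.6])]
30 [0.4235 0.3025 0.0541] [array([255.8, 155.9]), array([255.8, 176.7]), array([255.8, 182.3])] [array([402.5, 227.4]), array([406.5, 219.8]), array([407.5, 217.9])]
32 [0.4259 0.3027 0.0555] [array([255.8, 152.7]), array([255.8, 174.3]), array([255.8, 180.2])] [array([402.3, 227.9]), array([406.4, 220.1]), array([407.4, 218.2])]
```

View pics/w10.png

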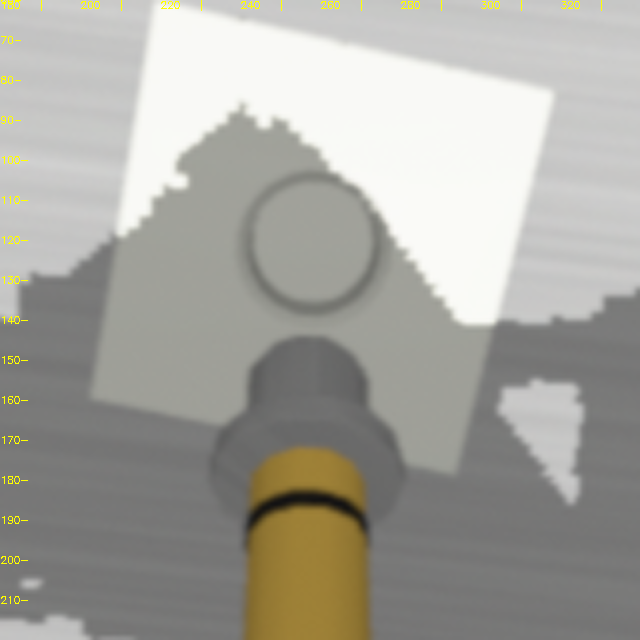

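View pics/s10.png

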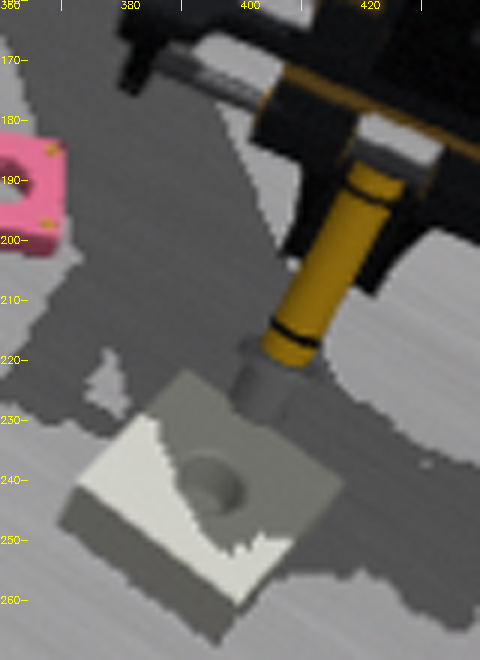

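```bash
python3 -c "
from h import *
print(at('wrist',258.1,120.2,.03),at('scene',395.1,240.5,.03),at('top',130.5,247,.03))
go(yaw=6.7)"
```

```text
[0.44525649 0.30328832 0.03      ] [0.44621618 0.30422719 0.03      ] [0.44376646 0.3026959  0.03      ]
t 15.15 tcp [0.3842 0.2978 0.1037] rot [-1.7996e+02 -1.5000e-01  6.6400e+00] F [ 0.2  0.3 -0.6] w 0.0175 q [   5.    8.  -48.  113.    7.   62. -129.]
twist -0.0011
```

```bash
python3 -m handwheel '[[0,0.003,0.0017,0,0],[0,0.007,0.0017,0.006,0],[0,0.011,0.0017,0.012,0],[0,0.0145,0.0017,0.019,0],[0,0.0175,0.0017,0.0245,0],[0,0.0195,0.0017,0.028,0],[0,0.0195,0.0017,0.028,0]]' 14
python3 -c "
from h import *
go((.405,.2985,.0735),(.4067,.2987,.0705),yaw=6.7)
im=read_camera('wrist');crop(im,180,60,340,220,4,'pics/w11.png')
crop(read_camera('scene'),360,160,440,270,6,'pics/s11.png')
"
```

```text
time_s: 15.85
tool_pos: [0.4028, 0.2981, 0.0735]
tool_rot: [-180.0, 0.0, 6.7]
force: [1.0, 0.7, -1.4]
grip_width: 0.0174
t 15.85 tcp [0.4028 0.2981 0.0735] rot [-1.7998e+02  2.0000e-02  6.6900e+00] F [ 1.   0.7 -1.4] w 0.0174 q [   4.   13.  -47.  112.   11.   59. -131.]
(0.405, 0.2985, 0.0735) -> shift [ 0.0022 -0.0002  0.    ]
(0.4067, 0.2987, 0.0705) -> shift [ 0.0039 -0.0002  0.003 ]
twist -0.0002
```

View pics/w11.png

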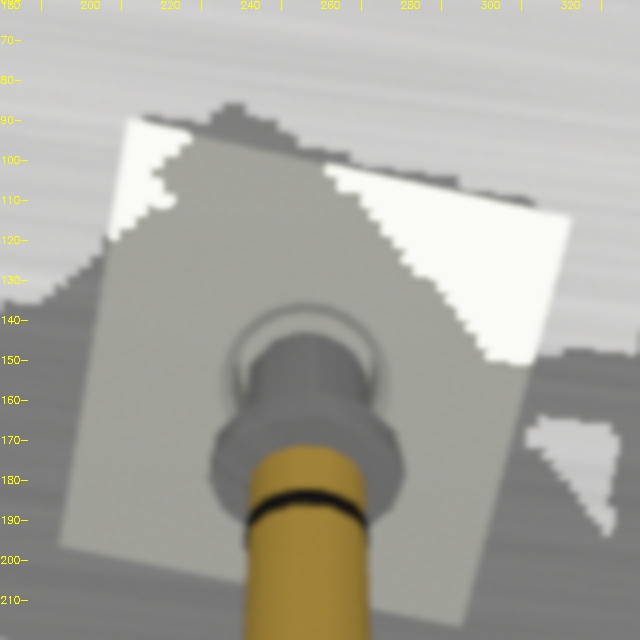

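View pics/s11.png

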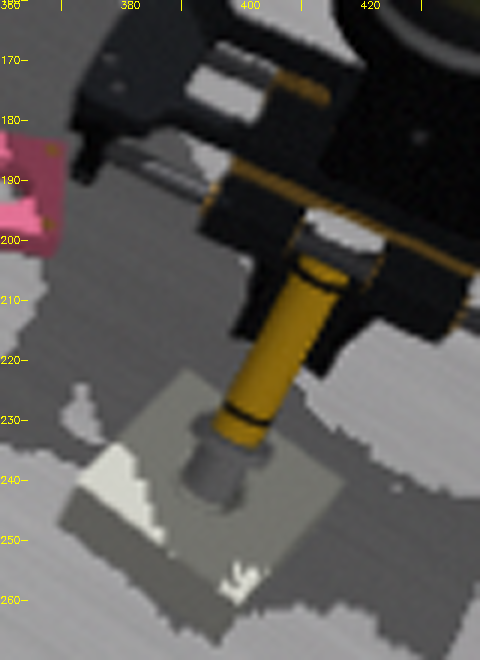

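```bash
python3 -m handwheel '[[0,0.002,0,0.0015,0],[0,0.0039,0,0.003,0],[0,0.0039,0,0.003,0]]' 8
python3 -m handwheel '[[0,0.003,0,-0.0017,0],[0,0.0065,0,-0.0034,0],[0,0.0097,0,-0.0048,0],[0,0.013,0,-0.0062,0],[0,0.0165,0,-0.0074,0],[0,0.02,0,-0.0084,0],[0,0.024,0,-0.0093,0],[0,0.028,0,-0.01,0],[0,0.032,0,-0.0106,0],[0,0.036,0,-0.0109,0],[0,0.039,0,-0.011,0],[0,0.039,0,-0.011,0]]' 8
python3 -c "
from h import *
go((.4440,.3035,.072),yaw=6.7)
im=read_camera('wrist');crop(im,180,100,340,260,4,'pics/w12.png')
crop(read_camera('scene'),360,160,440,270,6,'pics/s12.png')
"
```

```text
time_s: 16.25
tool_pos: [0.4062, 0.2984, 0.0709]
tool_rot: [180.0, 0.0, 6.7]
force: [-0.8, -0.0, -1.4]
grip_width: 0.0175
time_s: 17.45
tool_pos: [0.4457, 0.3031, 0.0821]
tool_rot: [-180.0, -0.0, 6.7]
force: [-1.0, -0.1, 0.1]
grip_width: 0.0174
t 17.45 tcp [0.4457 0.3031 0.0821] rot [-1.7998e+02 -2.0000e-02  6.6700e+00] F [-1.  -0.1  0.1] w 0.0174 q [   3.   17.  -45.  107.   14.   62. -131.]
(0.444, 0.3035, 0.072) -> shift [-0.0016 -0.0006  0.0101]
twist -0.0005
```

View pics/w12.png

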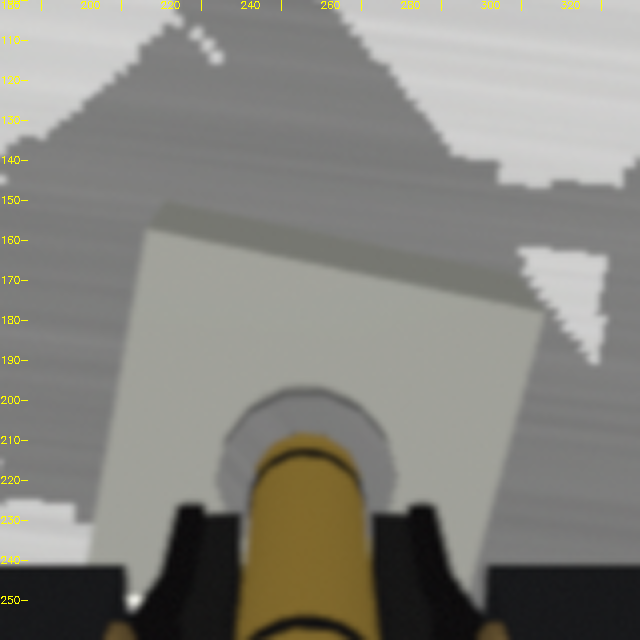

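View pics/s12.png

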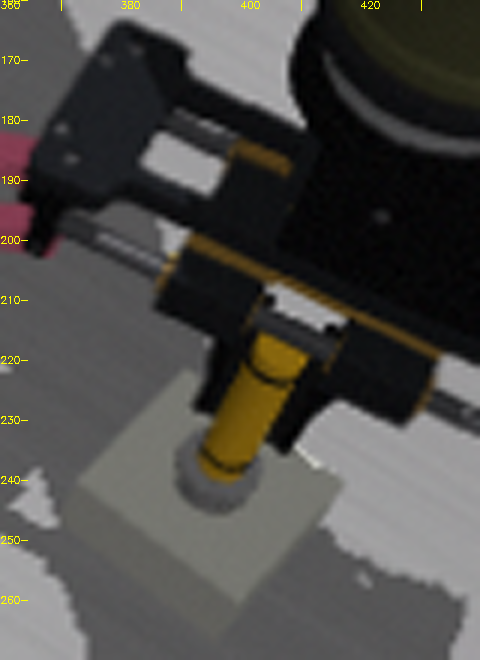

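The gauge is upright again over the hole, with the collar at about (255,218). Lowering it home now.

```bash
python3 -m handwheel '[[0,-0.0006,0,0.003,0],[0,-0.0006,0,0.006,0],[0,-0.0006,0,0.009,0],[0,-0.0006,0,0.011,0],[0,-0.0006,0,0.0125,0],[0,-0.0006,0,0.0125,0]]' 8
python3 -c "
from h import *
go(yaw=6.7)
crop(read_camera('scene'),360,160,440,270,6,'pics/s13.png')
"
```

```text
time_s: 18.15
tool_pos: [0.4447, 0.3029, 0.0703]
tool_rot: [180.0, -0.0, 6.7]
force: [-2.2, -1.6, 5.4]
grip_width: 0.0176
t 18.15 tcp [0.4447 0.3029 0.0703] rot [ 1.7995e+02 -1.0000e-02  6.6900e+00] F [-2.2 -1.6  5.4] w 0.0176 q [   3.   18.  -45.  108.   14.   60. -132.]
twist -0.0002
```

View pics/s13.png

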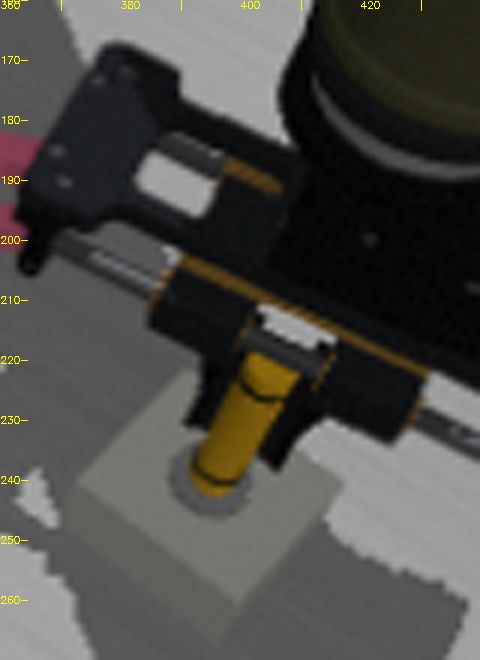

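```bash
python3 -m handwheel '[[0.05,0,0,-0.001,0],[0.05,0,0,-0.001,0],[0.05,0,0,-0.001,0],[0.05,0,0,-0.001,0],[0.05,0,0,-0.001,0],[0.05,0,0,-0.02,0],[0.05,0,0,-0.05,0],[0.05,0,0,-0.09,0],[0.05,0,0,-0.12,0],[0.05,0,0,-0.12,0]]' 8
python3 -c "
from h import *
C=FL-.007*N
go(C+[0,0,.08],C-[0,0,.012],yaw=6.7)
cv2.imwrite('pics/w14.png',read_camera('wrist'))
crop(read_camera('scene'),360,160,440,270,6,'pics/s14.png')
"
```

```text
time_s: 19.2
tool_pos: [0.4467, 0.305, 0.1942]
tool_rot: [-179.9, -0.4, 6.7]
force: [0.4, 1.2, -0.3]
grip_width: 0.0502
t 19.2 tcp [0.4467 0.305  0.1942] rot [-179.85   -0.45    6.69] F [ 0.4  1.2 -0.3] w 0.0502 q [   6.   10.  -47.  100.    8.   73. -126.]
[0.5587762 0.0784081 0.147538 ] -> shift [0.0845 0.2382 0.0467]
[0.5587762 0.0784081 0.055538 ] -> shift [0.0838 0.2384 0.1387]
twist -0.0001
```

View pics/s14.png

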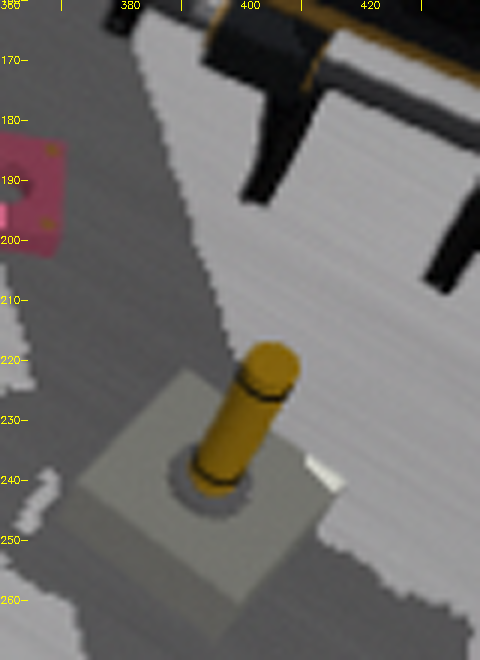

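View pics/w14.png

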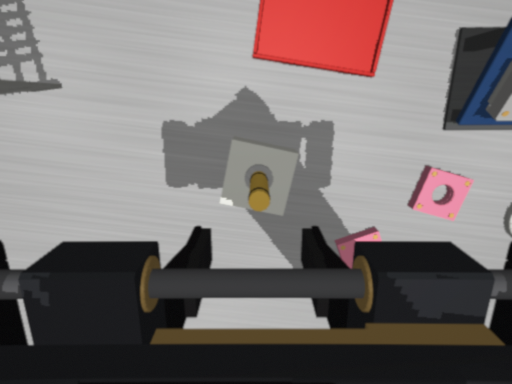

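The gauge stands home and released. Next I'll move above the left (pass) plate with the jaws at 70 mm.

```bash
python3 -m handwheel '[[0.07,0.016,0.048,0,0],[0.07,0.032,0.096,0,0],[0.07,0.048,0.144,0,0],[0.07,0.064,0.19,0,0],[0.07,0.08,0.225,0.02,0],[0.07,0.084,0.238,0.045,0],[0.07,0.084,0.238,0.045,0],[0.07,0.084,0.238,0.045,0]]' 30
python3 -c "
from h import *
C=FL-.007*N
go(C-[0,0,.010],yaw=6.7)
P=camera_params('wrist');cv2.imwrite('pics/w15.png',read_camera('wrist'));print(proj('wrist',FL,P),proj('wrist',C,P))
"
```

```text
time_s: 20.1
tool_pos: [0.5542, 0.0774, 0.1434]
tool_rot: [-179.9, 0.2, 6.7]
force: [-0.2, 1.3, 0.7]
grip_width: 0.0701
t 20.1 tcp [0.5542 0.0774 0.1434] rot [-179.92    0.2     6.74] F [-0.2  1.3  0.7] w 0.0701 q [  22.   14.  -37.  101.    9.   68. -101.]
[0.5587762 0.0784081 0.057538 ] -> shift [ 0.0049 -0.0004  0.0858]
twist 0.0006
[255.32485087 200.43895089] [255.34361325 193.71059891]
```

View pics/w15.png

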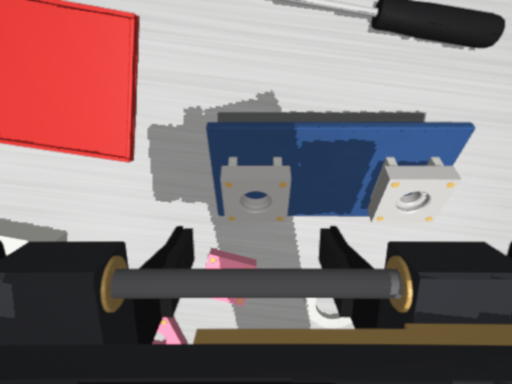

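```bash
python3 -m handwheel '[[0.07,0.005,0,0.03,0],[0.07,0.005,0,0.06,0],[0.07,0.005,0,0.078,0],[0.07,0.005,0,0.086,0],[0.07,0.005,0,0.086,0],[0.07,0.005,0,0.086,0]]' 30
python3 -c "
from h import *
C=FL-.007*N
go(C-[0,0,.010],yaw=6.7)
cv2.imwrite('pics/w16.png',read_camera('wrist'))"
```

```text
time_s: 20.75
tool_pos: [0.5615, 0.0781, 0.0602]
tool_rot: [180.0, -0.1, 6.8]
force: [-0.4, -0.6, -0.5]
grip_width: 0.0697
t 20.75 tcp [0.5615 0.0781 0.0602] rot [ 1.80e+02 -1.40e-01  6.77e+00] F [-0.4 -0.6 -0.5] w 0.0697 q [  20.   20.  -36.  105.   13.   60. -104.]
[0.5587762 0.0784081 0.057538 ] -> shift [-0.0027 -0.0006  0.0026]
twist 0.0012
```

View pics/w16.png

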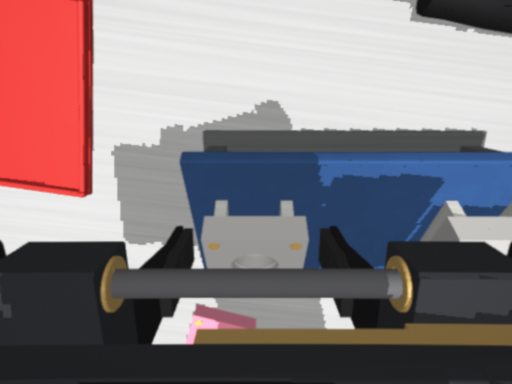

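```bash
python3 -m handwheel '[[0.07,-0.0027,-0.0005,0.001,0],[0.03,-0.0027,-0.0005,0.001,0],[0.03,-0.0027,-0.0005,0.001,0],[0.03,-0.0027,-0.0005,0.001,0],[0.03,-0.0027,-0.0005,0.001,0],[0.03,-0.0027,-0.0005,0.001,0],[0.03,-0.0027,-0.0005,0.001,0]]' 30
python3 -m handwheel '[[0.03,0,0,-0.02,0],[0.03,0,0,-0.05,0],[0.03,0,0,-0.09,0],[0.03,0,0,-0.12,0],[0.03,0,0,-0.12,0]]'
python3 -c "
from h import *
G=np.array([.628,-.275,0])
go(G+[0,0,.17],yaw=6.7)
cv2.imwrite('pics/w17.png',read_camera('wrist'))
crop(read_camera('scene'),200,100,330,230,5,'pics/s17.png')"
```

```text
time_s: 21.5
tool_pos: [0.5579, 0.0773, 0.0577]
tool_rot: [180.0, 0.0, 6.7]
force: [-0.5, -0.0, 1.8]
grip_width: 0.05
time_s: 22.0
tool_pos: [0.5607, 0.0777, 0.182]
tool_rot: [180.0, -0.5, 6.7]
force: [0.5, 0.9, -2.1]
grip_width: 0.0495
t 22.0 tcp [0.5607 0.0777 0.182 ] rot [179.95  -0.46   6.68] F [ 0.5  0.9 -2.1] w 0.0495 q [  22.   12.  -38.   98.    8.   72. -100.]
[ 0.628 -0.275  0.17 ] -> shift [0.0257 0.3582 0.0125]
twist -0.0003
```

View pics/w17.png

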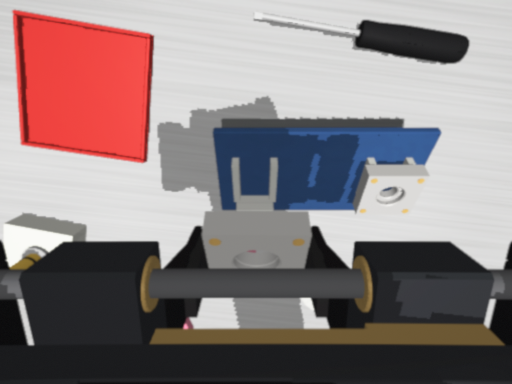

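View pics/s17.png

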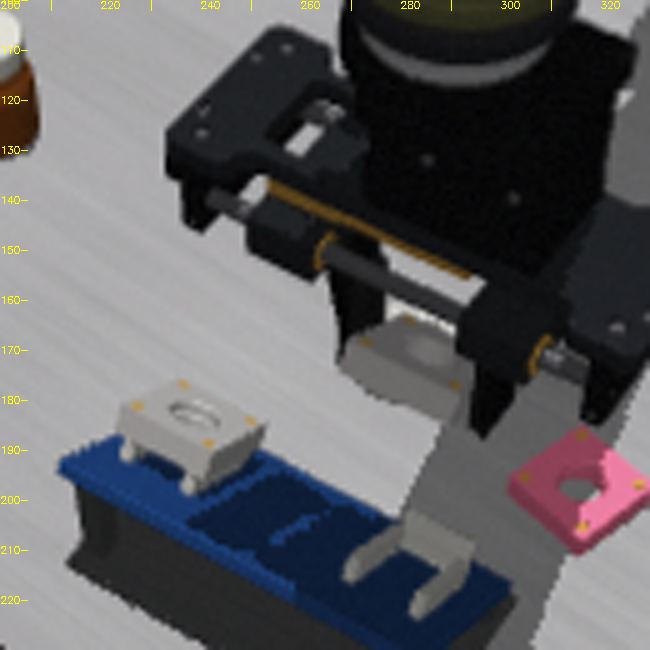

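```bash
python3 -m handwheel '[[0.03,0.004,0.048,0,0],[0.03,0.008,0.096,0,0],[0.03,0.011,0.144,0,0],[0.03,0.014,0.192,0,0],[0.03,0.018,0.24,0,0],[0.03,0.021,0.288,0,0],[0.03,0.024,0.33,0,0],[0.03,0.026,0.358,0.02,0],[0.03,0.026,0.358,0.06,0],[0.03,0.026,0.358,0.10,0],[0.03,0.026,0.358,0.12,0],[0.03,0.026,0.358,0.12,0],[0.03,0.026,0.358,0.12,0]]' 30
python3 -c "
from h import *
G=np.array([.628,-.275,0])
go(G+[0,0,.02],yaw=6.7)
cv2.imwrite('pics/w18.png',read_camera('wrist'))
cv2.imwrite('pics/s18.png',read_camera('scene'))"
```

```text
time_s: 23.4
tool_pos: [0.6246, -0.2749, 0.0562]
tool_rot: [-179.9, 0.1, 6.7]
force: [0.9, -0.1, -1.1]
grip_width: 0.0499
t 23.4 tcp [ 0.6246 -0.2749  0.0562] rot [-1.7991e+02  1.3000e-01  6.7100e+00] F [ 0.9 -0.1 -1.1] w 0.0499 q [ 40.  31. -25.  87.  14.  65. -71.]
[ 0.628 -0.275  0.02 ] -> shift [0.0034 0.0005 0.0361]
twist 0.0001
```

View pics/w18.png

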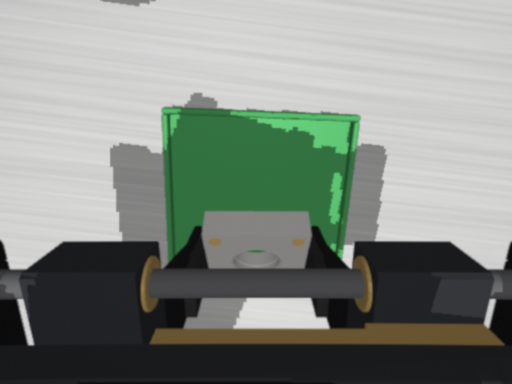

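View pics/s18.png

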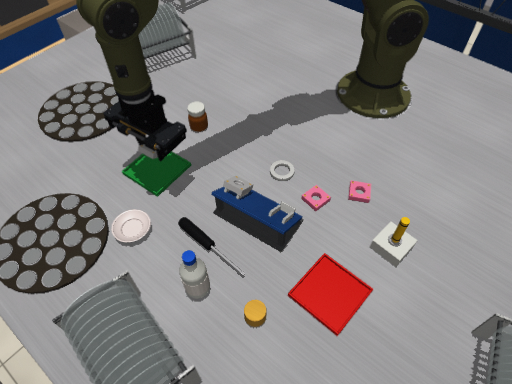

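```bash
python3 -m handwheel '[[0.03,0.003,0,0.02,0],[0.03,0.003,0,0.035,0],[0.03,0.003,0,0.041,0],[0.03,0.003,0,0.041,0]]' 20
python3 -m handwheel '[[0.03,0,0,0.001,0],[0.03,0,0,0.003,0],[0.03,0,0,0.005,0],[0.03,0,0,0.006,0],[0.03,0,0,0.006,0]]' 8
python3 -c "
from h import *
go(yaw=6.7)
cv2.imwrite('pics/w19.png',read_camera('wrist'))"
```

```text
time_s: 23.9
tool_pos: [0.6269, -0.2745, 0.0144]
tool_rot: [-179.9, 0.2, 6.7]
force: [0.9, -0.5, -1.7]
grip_width: 0.0499
time_s: 24.4
tool_pos: [0.6292, -0.2751, 0.0116]
tool_rot: [180.0, -0.1, 6.7]
force: [0.2, -0.0, 0.9]
grip_width: 0.0496
t 24.4 tcp [ 0.6292 -0.2751  0.0116] rot [ 1.7995e+02 -9.0000e-02  6.7000e+00] F [ 0.2 -0.   0.9] w 0.0496 q [ 39.  34. -24.  89.  15.  60. -72.]
twist -0.0001
```

View pics/w19.png

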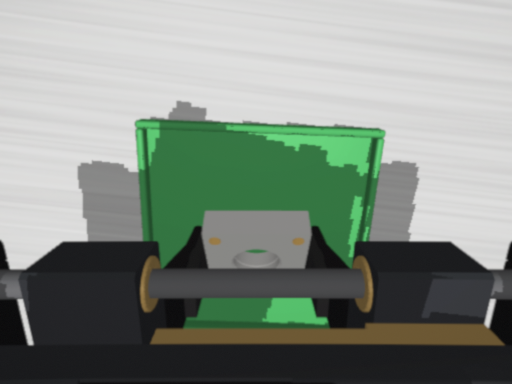

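```bash
python3 -m handwheel '[[0.03,0,0,0.001,0],[0.03,0,0,0.002,0],[0.03,0,0,0.003,0],[0.03,0,0,0.004,0],[0.03,0,0,0.0045,0],[0.03,0,0,0.0045,0]]' 5
python3 -c "
from h import *
go(yaw=6.7)
cv2.imwrite('pics/w20.png',read_camera('wrist'))"
```

```text
time_s: 25.05
tool_pos: [0.628, -0.275, 0.0057]
tool_rot: [-180.0, 0.0, 6.7]
force: [2.6, -0.6, 2.2]
grip_width: 0.0502
t 25.05 tcp [ 0.628  -0.275   0.0057] rot [-1.7999e+02  5.0000e-02  6.6900e+00] F [ 2.6 -0.6  2.2] w 0.0502 q [ 39.  35. -24.  89.  15.  60. -72.]
twist -0.0002
```

View pics/w20.png

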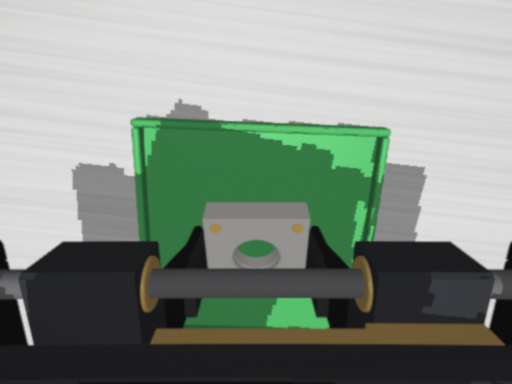

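It's pivoting flat. Releasing and lifting off.

```bash
python3 -m handwheel '[[0.052,0,0,0,0],[0.056,0,0,0,0],[0.062,0,0,0,0],[0.066,0,0,0,0],[0.066,0,0,0,0],[0.066,0,0,-0.03,0],[0.066,0,0,-0.07,0],[0.066,0,0,-0.12,0],[0.066,0,0,-0.165,0],[0.066,0,0,-0.165,0]]' 5
python3 -c "
from h import *
C=FR-.007*N
go(C+[0,0,.1],C+[0,0,.08],yaw=6.7)
cv2.imwrite('pics/w21.png',read_camera('wrist'))"
```

```text
time_s: 26.1
tool_pos: [0.6327, -0.2761, 0.18]
tool_rot: [179.6, -0.7, 6.7]
force: [0.1, 0.4, 1.0]
grip_width: 0.066
t 26.1 tcp [ 0.6327 -0.2761  0.18  ] rot [179.6   -0.68   6.69] F [0.1 0.4 1. ] w 0.066 q [ 40.  26. -26.  80.  12.  76. -70.]
[ 0.5726762 -0.0407919  0.167538 ] -> shift [-0.0323 -0.2407  0.0104]
[ 0.5726762 -0.0407919  0.147538 ] -> shift [-0.0326 -0.2409  0.0304]
twist -0.0001
```

View pics/w21.png

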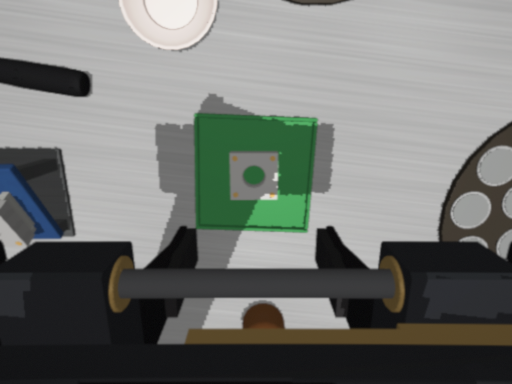

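The left plate lies flat at the centre of the green tray, at (254,176), with its screws up. Now the right plate.

```bash
python3 -m handwheel '[[0.07,-0.006,-0.048,0,0],[0.07,-0.013,-0.096,0,0],[0.07,-0.019,-0.144,0,0],[0.07,-0.026,-0.19,0,0],[0.07,-0.032,-0.228,0.01,0],[0.07,-0.032,-0.241,0.03,0],[0.07,-0.032,-0.241,0.03,0],[0.07,-0.032,-0.241,0.03,0]]' 30
python3 -c "
from h import *
C=FR-.007*N
go(C-[0,0,.010],yaw=6.7)
P=camera_params('wrist');cv2.imwrite('pics/w22.png',read_camera('wrist'));print(proj('wrist',FR,P))
"
```

```text
time_s: 26.95
tool_pos: [0.5679, -0.0404, 0.1402]
tool_rot: [180.0, 0.1, 6.7]
force: [-0.1, 0.4, 0.6]
grip_width: 0.0698
t 26.95 tcp [ 0.5679 -0.0404  0.1402] rot [1.7998e+02 1.3000e-01 6.6700e+00] F [-0.1  0.4  0.6] w 0.0698 q [ 30.  15. -33. 100.   9.  68. -89.]
[ 0.5726762 -0.0407919  0.057538 ] -> shift [0.0049 0.0009 0.0827]
twist -0.0006
[256.98263271 201.72280248]
```

View pics/w22.png

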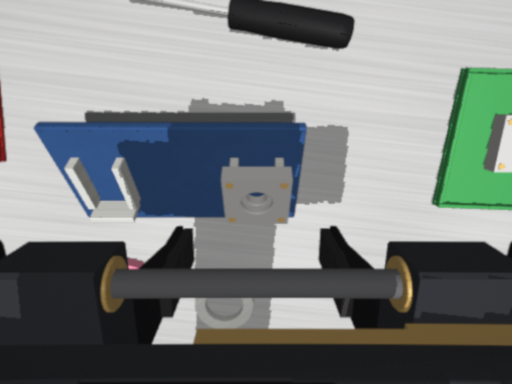

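The bore is at (257,202), as predicted. Descending, gripping and lifting.

```bash
python3 -m handwheel '[[0.07,0.004,0.0005,0.03,0],[0.07,0.004,0.0005,0.06,0],[0.07,0.004,0.0005,0.075,0],[0.07,0.004,0.0005,0.082,0],[0.07,0.004,0.0005,0.082,0],[0.07,0.004,0.0005,0.082,0],[0.03,0.004,0.0005,0.082,0],[0.03,0.004,0.0005,0.082,0],[0.03,0.004,0.0005,0.082,0],[0.03,0.004,0.0005,0.082,0],[0.03,0.004,0.0005,0.082,0],[0.03,0.004,0.0005,0.082,0]]' 30
python3 -m handwheel '[[0.03,0,0,-0.02,0],[0.03,0,0,-0.05,0],[0.03,0,0,-0.09,0],[0.03,0,0,-0.12,0],[0.03,0,0,-0.12,0]]'
python3 -c "
from h import *
G=np.array([.622,.257,0])
go(G+[0,0,.17],yaw=6.7)
cv2.imwrite('pics/w23.png',read_camera('wrist'))"
```

```text
time_s: 28.2
tool_pos: [0.5728, -0.0395, 0.0596]
tool_rot: [180.0, -0.0, 6.7]
force: [-1.9, 0.1, 4.1]
grip_width: 0.0499
time_s: 28.7
tool_pos: [0.5753, -0.0391, 0.1835]
tool_rot: [179.9, -0.4, 6.7]
force: [-0.2, -0.6, -1.0]
grip_width: 0.0497
t 28.7 tcp [ 0.5753 -0.0391  0.1835] rot [179.89  -0.44   6.7 ] F [-0.2 -0.6 -1. ] w 0.0497 q [ 30.  13. -34.  96.   8.  72. -88.]
[0.622 0.257 0.17 ] -> shift [ 0.0808 -0.2887  0.0135]
twist 0.0
```

View pics/w23.png

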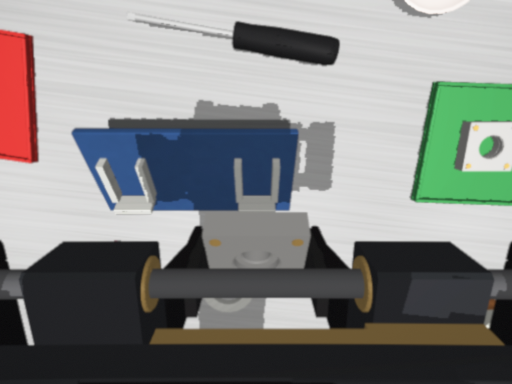

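```bash
python3 -m handwheel '[[0.03,0.013,-0.046,0,0],[0.03,0.026,-0.092,0,0],[0.03,0.039,-0.138,0,0],[0.03,0.052,-0.184,0,0],[0.03,0.065,-0.23,0,0],[0.03,0.076,-0.27,0,0],[0.03,0.08,-0.288,0.03,0],[0.03,0.08,-0.288,0.07,0],[0.03,0.08,-0.288,0.11,0],[0.03,0.08,-0.288,0.125,0],[0.03,0.08,-0.288,0.125,0],[0.03,0.08,-0.288,0.125,0]]' 30
python3 -c "
from h import *
G=np.array([.622,.257,0])
go(G+[0,0,.0145],G+[0,0,.006],yaw=6.7)
cv2.imwrite('pics/w24.png',read_camera('wrist'))"
```

```text
time_s: 29.95
tool_pos: [0.6189, 0.2562, 0.0548]
tool_rot: [-180.0, -0.0, 6.7]
force: [-0.4, 0.5, -1.7]
grip_width: 0.0499
t 29.95 tcp [0.6189 0.2562 0.0548] rot [-1.7997e+02 -3.0000e-02  6.6800e+00] F [-0.4  0.5 -1.7] w 0.0499 q [   2.   33.  -37.   89.   21.   65. -122.]
[0.622  0.257  0.0145] -> shift [ 0.0031 -0.0004  0.0403]
[0.622 0.257 0.006] -> shift [ 0.0031 -0.0004  0.0488]
twist -0.0004
```

View pics/w24.png

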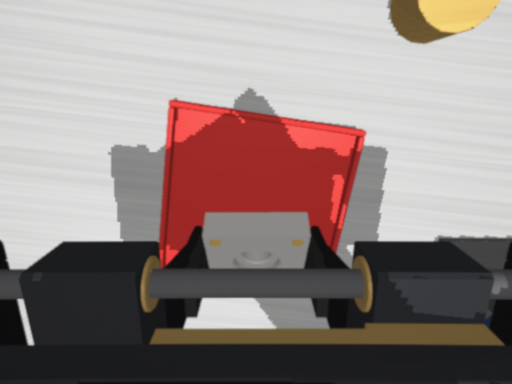

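```bash
python3 -m handwheel '[[0.03,0.003,0,0.02,0],[0.03,0.003,0,0.035,0],[0.03,0.003,0,0.04,0],[0.03,0.003,0,0.04,0]]' 20
python3 -m handwheel '[[0.03,0,0,0.001,0],[0.03,0,0,0.002,0],[0.03,0,0,0.003,0],[0.03,0,0,0.004,0],[0.03,0,0,0.005,0],[0.03,0,0,0.006,0],[0.03,0,0,0.007,0],[0.03,0,0,0.008,0],[0.03,0,0,0.008,0]]' 5
python3 -c "
from h import *
go(yaw=6.7)
cv2.imwrite('pics/w25.png',read_camera('wrist'))"
```

```text
time_s: 30.4
tool_pos: [0.6213, 0.2558, 0.0132]
tool_rot: [180.0, 0.1, 6.7]
force: [0.7, 0.1, -1.1]
grip_width: 0.05
time_s: 31.3
tool_pos: [0.6209, 0.2564, 0.0057]
tool_rot: [180.0, 0.1, 6.7]
force: [2.2, 0.2, 0.9]
grip_width: 0.0503
t 31.3 tcp [0.6209 0.2564 0.0057] rot [1.8e+02 6.0e-02 6.7e+00] F [2.2 0.2 0.9] w 0.0503 q [   1.   36.  -35.   91.   23.   61. -123.]
twist 0.0001
```

View pics/w25.png

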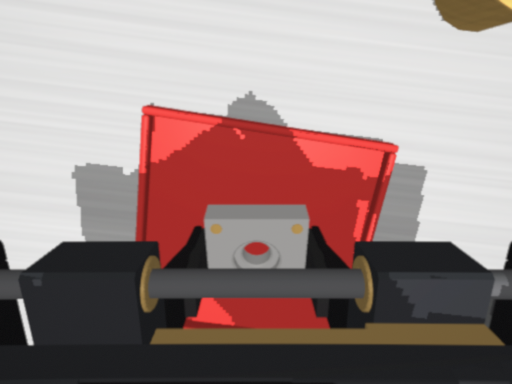

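```bash
python3 -m handwheel '[[0.052,0,0,0,0],[0.056,0,0,0,0],[0.062,0,0,0,0],[0.066,0,0,0,0],[0.066,0,0,0,0],[0.066,0,0,-0.03,0],[0.066,0,0,-0.07,0],[0.066,0,0,-0.12,0],[0.066,0,0,-0.165,0],[0.066,0,0,-0.165,0],[0.066,0,0,-0.165,0]]' 5
python3 -c "
from h import *
go(yaw=6.7)
cv2.imwrite('pics/w26.png',read_camera('wrist'))
cv2.imwrite('pics/s26.png',read_camera('scene'));cv2.imwrite('pics/t26.png',cv2.convertScaleAbs(read_camera('top'),alpha=1.6))"
```

```text
time_s: 32.45
tool_pos: [0.6221, 0.2567, 0.1727]
tool_rot: [-180.0, -0.2, 6.7]
force: [-0.6, -0.4, -1.4]
grip_width: 0.0659
t 32.45 tcp [0.6221 0.2567 0.1727] rot [-1.7998e+02 -1.6000e-01  6.6900e+00] F [-0.6 -0.4 -1.4] w 0.0659 q [   4.   27.  -39.   82.   17.   76. -119.]
twist -0.0002
```

View pics/w26.png

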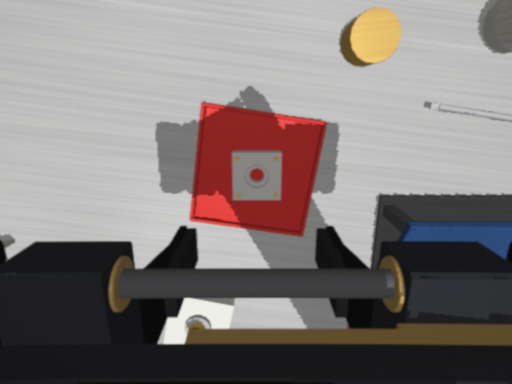

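View pics/s26.png

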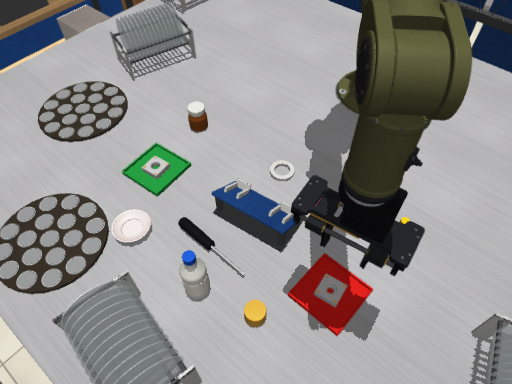

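View pics/t26.png

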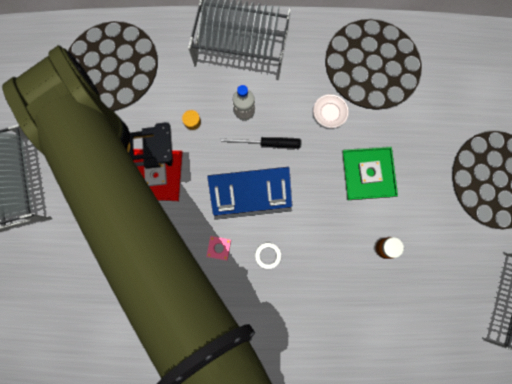

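Both plates are flat with screws up and the bystanders look unmoved. The arm hides the gauge, so I'll move aside for a last look.

```bash
python3 -m handwheel '[[0.066,0,0.04,-0.03,0],[0.066,0,0.085,-0.05,0],[0.066,0,0.13,-0.05,0],[0.066,0,0.17,-0.05,0],[0.066,0,0.21,-0.05,0],[0.066,0,0.25,-0.05,0],[0.066,0,0.25,-0.05,0],[0.066,0,0.25,-0.05,0],[0.066,0,0.25,-0.05,0]]'
python3 -c "
from h import *
go()
cv2.imwrite('pics/s27.png',read_camera('scene'));crop(cv2.convertScaleAbs(read_camera('top'),alpha=1.6),100,140,220,300,4,'pics/t27.png')
s=cv2.imread('pics/s27.png');crop(s,360,190,440,270,7,'pics/s27c.png')"
```

```text
time_s: 33.5
tool_pos: [0.6499, 0.0098, 0.2201]
tool_rot: [-179.9, 0.1, 6.8]
force: [0.0, 0.4, 0.7]
grip_width: 0.0658
t 33.5 tcp [0.6499 0.0098 0.2201] rot [-1.7991e+02  1.0000e-01  6.8000e+00] F [0.  0.4 0.7] w 0.0658 q [ 24.  22. -35.  82.  13.  80. -95.]
```

View pics/s27c.png

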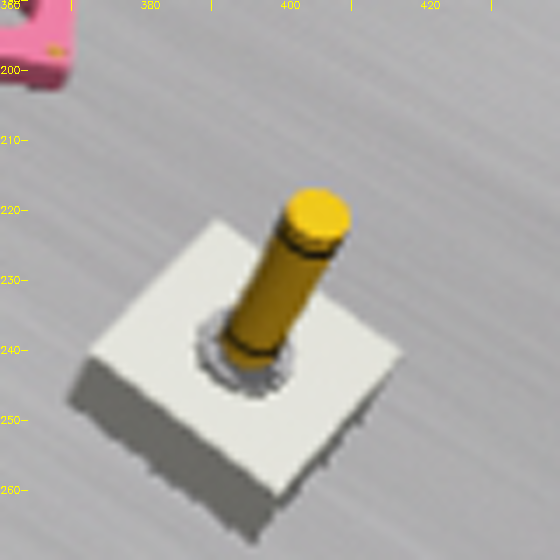

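View pics/t27.png

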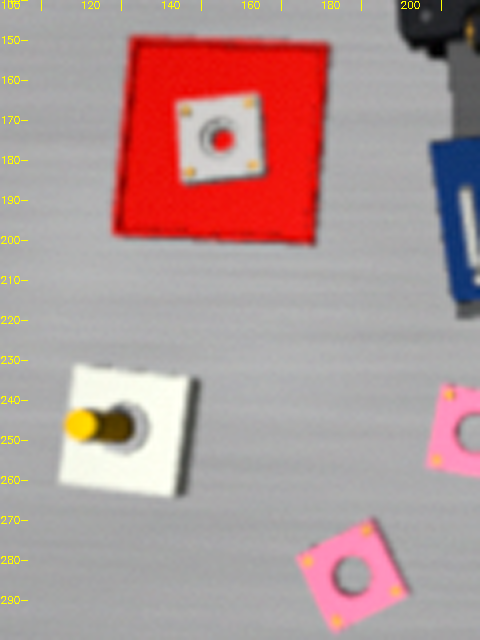

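The gauge stands upright with its collar on the holder, its end at (405,220) in the scene view, close to the starting picture. All is in place, so I'm handing in.

```bash
python3 -c "
from cell import *
print(sign_off())"
```

```text
the job is handed in; nothing more can be done
None
```

The job is handed in at about 34 s of the 72 s allowed, with no verdict reported. The left plate passed and is in the green tray, the right plate stopped the gauge and is in the red tray, and the gauge is back in its holder.

- **Tilting the gauge:** the tool cannot tilt, so I tipped the gauge about 30° inside the grip, using the holder hole, to match the stand's slope.
- **Left plate:** the gauge went in freely until the collar sat on the plate, with about 12 N at the end, so it passes.
- **Right plate:** the gauge stopped about 14 mm short of that depth with about 20 N on it, so it is the reject. I expected 15 mm; the gauge probably slipped about 1 mm in the grip.
- **Gauge:** I set it upright the same way in reverse, lowered it until the collar rested on the holder, and let go.
- **Last checks:** the final pictures show both plates flat in the middle of their trays with screws up, and the gauge upright with its collar down. The bystanders looked unmoved by eye, and the arm was clear of everything.
- **Disagreements:** the camera estimates of the holder hole differed by up to about 2.5 mm, so I corrected by eye when entering it. I did not measure the final positions numerically.

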